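# Unlock the ball dispenser and release a batch

## Task

Clear every white-capped amber jar from in front of the ball dispenser, standing each upright on the teal mat; then set the lock code (blue dial to mark 4, yellow to 7, red to 2; marks count clockwise from the long mark, which is 0). Pull the orange gate fully open, let every ball roll out into the catch tray, and push the gate fully shut. Finally lock up by turning the blue and the red dial back to 0; leave the other glassware and boxes where they are, with all jars still upright on the mat.

Things in the scene. Friction and masses are not known exactly. Their poses are not given: they have to be found in the camera images.
- dial_blue (a joint): Angle of the blue dial, left-hand of three seen from the robot: a 48 mm disc, 8 mm thick, with a grip bar on it 46 long x 12 mm wide (from 8 to 37 mm above the console top, which is 50 mm above the bench). Value in rad: 0 with the white pointer at mark 0 (the long mark), growing clockwise seen from above, 0.628 per mark, stops at 0 and 6.0; it stays where it is left (friction about 0.04 N m).
- dial_blue_grip (a point): On the blue dial's axis, 25 mm above the console top (75 mm above the bench), 12 mm below the top of its bar. x points along the bar to the end with the white pointer stripe (turns with the dial), z up. Dials are 85 mm apart. Ten white marks round each, 36 degrees apart; mark 0 is the long one, straight along the dispenser's +x (away from the robot); they count clockwise from above.
- dial_yellow (a joint): Angle of the yellow dial, middle of three seen from the robot: a 48 mm disc, 8 mm thick, with a grip bar on it 46 long x 12 mm wide (from 8 to 37 mm above the console top, which is 50 mm above the bench). Value in rad: 0 with the white pointer at mark 0 (the long mark), growing clockwise seen from above, 0.628 per mark, stops at 0 and 6.0; it stays where it is left (friction about 0.04 N m).
- dial_yellow_grip (a point): On the yellow dial's axis, 25 mm above the console top (75 mm above the bench), 12 mm below the top of its bar. x points along the bar to the end with the white pointer stripe (turns with the dial), z up. Dials are 85 mm apart. Ten white marks round each, 36 degrees apart; mark 0 is the long one, straight along the dispenser's +x (away from the robot); they count clockwise from above.
- dial_red (a joint): Angle of the red dial, right-hand of three seen from the robot: a 48 mm disc, 8 mm thick, with a grip bar on it 46 long x 12 mm wide (from 8 to 37 mm above the console top, which is 50 mm above the bench). Value in rad: 0 with the white pointer at mark 0 (the long mark), growing clockwise seen from above, 0.628 per mark, stops at 0 and 6.0; it stays where it is left (friction about 0.04 N m).
- dial_red_grip (a point): On the red dial's axis, 25 mm above the console top (75 mm above the bench), 12 mm below the top of its bar. x points along the bar to the end with the white pointer stripe (turns with the dial), z up. Dials are 85 mm apart. Ten white marks round each, 36 degrees apart; mark 0 is the long one, straight along the dispenser's +x (away from the robot); they count clockwise from above.
- gate (a joint): Opening of the slide gate in m: 0 shut, 0.042 fully open (end stops); it slides level towards the robot (the dispenser's -x), 2 N friction, and stays where left. A lock inside holds it within about 5 mm of shut unless all three dials stand at their code marks; while it is open the dials cannot be turned far.
- gate_tab (a point): In the orange gate tab, an upright plate 12 mm thick (along the pull), 44 mm wide, from 25 to 100 mm above the bench; this point is its centre line, 85 mm above the bench, 15 mm below its top edge. x = the dispenser's x: pull along -x, push shut along +x. Behind it, a 4 mm steel plate (top at 70 mm) runs into the dispenser.
- dispenser: Ball dispenser, screwed down. Origin on the bench, x points away from the robot (yaw varies), z up. White dial console at its right (x -95 to 30, y -260 to 25 mm, 50 mm high); blue ball trough with clear cover at its left (x 25 to 72, y 45 to 196 mm, 110 mm high), catch tray behind it. With the gate open, the balls drop on a ramp and roll into the tray by themselves within about 2 s.
- tray (a point): Centre of the catch tray's floor (inside 70 x 140 mm, walls 32 mm high), axes as the dispenser's, z up.
- mat: Teal mat fixed to the bench, 110 (x) x 310 (y) x 3 mm; origin at the centre of its underside, yaw varies.
- jar0_mid (a point): Centre (half-way up) of an amber jar with a white screw cap, 50 mm diameter (cap too, the top 20 mm), 66 mm high in all, about 0.2 kg, heavy base; z axis up through the cap. Two to four jars are there, standing on the bench before the gate; None when absent.
- jar1_mid (a point): Centre (half-way up) of an amber jar with a white screw cap, 50 mm diameter (cap too, the top 20 mm), 66 mm high in all, about 0.2 kg, heavy base; z axis up through the cap. Two to four jars are there, standing on the bench before the gate; None when absent.
- jar2_mid (a point): Centre (half-way up) of an amber jar with a white screw cap, 50 mm diameter (cap too, the top 20 mm), 66 mm high in all, about 0.2 kg, heavy base; z axis up through the cap. Two to four jars are there, standing on the bench before the gate; None when absent.
- jar3_mid (a point): Centre (half-way up) of an amber jar with a white screw cap, 50 mm diameter (cap too, the top 20 mm), 66 mm high in all, about 0.2 kg, heavy base; z axis up through the cap. Two to four jars are there, standing on the bench before the gate; None when absent.
- ball0_center (a point): Centre of a steel-grey grinding ball, 22 mm diameter, 45 g, lying on the gate in the trough at the start. Three to five are there; None when absent.
- ball1_center (a point): Centre of a steel-grey grinding ball, 22 mm diameter, 45 g, lying on the gate in the trough at the start. Three to five are there; None when absent.
- ball2_center (a point): Centre of a steel-grey grinding ball, 22 mm diameter, 45 g, lying on the gate in the trough at the start. Three to five are there; None when absent.
- ball3_center (a point): Centre of a steel-grey grinding ball, 22 mm diameter, 45 g, lying on the gate in the trough at the start. Three to five are there; None when absent.
- ball4_center (a point): Centre of a steel-grey grinding ball, 22 mm diameter, 45 g, lying on the gate in the trough at the start. Three to five are there; None when absent.
- reagent_bottle: Bystander, to be left alone: clear reagent bottle with a blue cap, 70 mm wide, 150 mm high; origin at the centre of its underside.
- beaker: Bystander, to be left alone: glass beaker, 70 mm wide, 80 mm high; origin at the centre of its underside.
- petri_stack: Bystander, to be left alone: stack of petri dishes, 90 mm wide, 45 mm high; origin at the centre of its underside.
- dropper_bottle: Bystander, to be left alone: small white dropper bottle with a green cap, 32 mm wide, 70 mm high; origin at the centre of its underside.
Things that resemble listed ones, but are neither listed nor needed, are in the scene too. What is shaped like the part that bears jar0_mid but black or purple is not meant. Leave any brown look-alike of the part that bears jar3_mid alone.

How it is judged:
By the outcome, as a careful person would: the job done as asked, in the order asked, and still so for the second after the job is handed in, with the robot touching nothing.
Of jar0, jar1, jar2, jar3 only 2 to 4 are there at a start; the rules pass over those that are not, and their reading is None.
Of ball0, ball1, ball2, ball3, ball4 only 3 to 5 are there at a start; the rules pass over those that are not, and their reading is None.
At some moment in a run one of jar0, jar1, jar2, jar3 may be knocked a few centimetres aside while the robot is not near it.
It also fails if it takes over 210 s, if anything falls off the work surface, if the arm or the gripper's body presses on something with over 40 N, if the wrist force passes 120 N, or if a joint passes its speed limit or range.

## Robot

A 6-joint arm with a two-finger parallel gripper is mounted at the origin on the work surface. World frame = base frame: x ahead of the robot, y to its left, z up, the work surface at z = 0. Lengths are in mm, angles in rad, forces in N, time in s.
With the tool pointing down it reaches from about 425 to 925 mm from the base axis. Payload 12.5 kg.
Tool frame: the origin (TCP) lies at the very end of the fingers, on their centre line; the grasp point (between the pads) lies 19 mm behind it; z points along the fingers, y is the line along which they close (so a half turn about z gives the same grasp; the last joint's range is limited). The gripper opens to 85 mm and grips with 20 to 120 N. Pads are 22 mm wide; open, the fingers measure 114 mm over their backs; the gripper's body (76 mm by 85 mm) begins 54 mm behind the grasp point. The pads swing forward as they close: fully open they stand 13 mm farther back than shut.
Start: joints at [1.115, 0.491, 1.559, -0, 1.092, -0.106], TCP at [214.177, 587.174, 231.327] pointing down, gripper open.
Joint ranges: [-3.1, 3.1], [-0.84, 2.19], [0.05, 2.79], [-1.13, 4.28], [0.06, 2.93], [-2.69, 2.69]. Speed limits (rad/s): [2.22, 2.22, 2.79, 3.14, 3.14, 3.14].

## Interface

Orientations are given as a rotation vector (axis times angle).
In Python, from workcell import r, imaging gives the robot as it stands.
- The arm moves only by the tool carry_out, never from a script. Its arguments are lists of equal length, an entry for each row: "gripper": the opening, from 0 (shut) to 1 (fully open); "travel": the shift along the tool's x, y, z in m, a list of three; "rotation": the turn, a rotation vector about the tool's x, y, z in rad, a list of three. A call has 1 to 12 rows; each row is the pose to reach, as a shift and turn from the pose commanded when the call began, along the tool's axes at that moment; what a row does not reach only later rows make up. A row lasts 1/12 s, in which the tool goes at most 41.7 mm and 7.16 degrees, less where a joint would pass 70% of its speed; a pose out of reach is approached as far as the arm can. A call with a gripper value outside its range is refused whole. The fingers move at their own pace and stop on an object; "newtons" is the grip in N (left out, the last holds). Time passes only in rows, so rows that repeat a pose let the fingers close. It gives the time, the measured TCP pose, the force, the opening and the grip force at its end, in the units of the state.
- r.get_obs(): the state, without advancing time (a new reading comes with each control period).
- imaging.capture(name): name is "scene" or "side" or "wrist"; returns a dict with "pixels" (400x640x3 uint8, red, green, blue), "fx", "fy", "cx", "cy" (pixels), "extrinsics" (4x4, takes a point from world to camera coordinates). Camera axes: x right, y up, looking along -z (the intrinsics and any distortion apply to the point x, -y, -z); pixel columns grow to the right and rows downward; lengths in mm; the calibration is good to about 2 mm. The wrist camera is an equidistant fisheye: a pixel r from the principal point sees the ray r / f radians off the axis. A picture is of the moment at which its call begins. There is no depth.
- r.close_job(): hands the job in; it is judged then, once.
The state is a dict: "clock": time; "joint_pos": joint angles; "dq": joint speeds; "effort": joint torques, N m; "tcp_pos": TCP position; "eef_rot": TCP orientation; "force": force on the tool from outside, world axes, zero at the start; "moment": the same for the moment, N m; "finger_gap": opening from 0.0 (shut) to 1.0 (fully open); "grip_force": force on a finger pad.
Only numpy, scipy, OpenCV 4.12 (cv2) and the standard library are available. Lean on these libraries where they do the work, as an engineer would, in place of code of your own. Each camera call takes 0.05 s, during which the arm holds its last target. There are 200 camera calls.

## Working session

There is one attempt and no reset: what is moved stays moved. The work goes in short steps, Python scripts to look and compute and a tool call to move; the robot and the scene stay as the last step left them, time stands still between calls to the robot, and variables do not carry over. Pictures are saved under pics/ and viewed, at most 14 in all, crops included, and the job is handed in when it is done.

Besides the shell and the picture viewer there is one more tool, called as name(argument=value, ...) on one line, values as JSON. carry_out: Moves the arm, as the interface text tells. Its arguments: {"type":"object","properties":{"gripper":{"type":"array"},"travel":{"type":"array"},"rotation":{"type":"array"},"newtons":{"type":"number"}},"required":["gripper","travel","rotation"]}

```bash
mkdir -p pics; ls; cat > h.py <<'E'
import numpy as np, cv2
from workcell import r, imaging
def cap(name,fn=None):
    c=imaging.capture(name); c['name']=name
    if fn: cv2.imwrite('pics/'+fn,cv2.cvtColor(c['pixels'],cv2.COLOR_RGB2BGR))
    return c
def ray(c,u,v):
    x,y=(u-c['cx'])/c['fx'],(v-c['cy'])/c['fy']
    if c['name']=='wrist':
        t=np.hypot(x,y); s=np.sin(t)/t if t>1e-9 else 1; d=np.array([x*s,-y*s,-np.cos(t)])
    else: d=np.array([x,-y,-1.])
    E=np.array(c['extrinsics']); R=E[:3,:3]
    return -R.T@E[:3,3], R.T@d/np.linalg.norm(d)
def onz(c,u,v,z):
    o,d=ray(c,u,v); return o+d*(z-o[2])/d[2]
def proj(c,p):
    E=np.array(c['extrinsics']); q=E[:3,:3]@np.array(p)+E[:3,3]; x,y,z=q[0],-q[1],-q[2]
    if c['name']=='wrist':
        h=np.hypot(x,y); t=np.arctan2(h,z); x,y=(x/h*t,y/h*t) if h>0 else (0,0)
    else: x,y=x/z,y/z
    return np.array([c['cx']+c['fx']*x,c['cy']+c['fy']*y])
E
python3 - <<'E'
from h import *
import pickle
d={}
for n in ['scene','side','wrist']:
    c=cap(n,n+'0.png'); d[n]=c
    o,dd=ray(c,320,200); print(n,c['fx'],c['cx'],c['cy'],o.round(),dd.round(2), c.keys())
pickle.dump(d,open('d0.pkl','wb'))
print(r.get_obs())
E
```

```text
pics
scene 362.5238682137258 322.48706579927375 206.89041526880894 [1128. -438.  836.] [-0.56  0.4  -0.72] dict_keys(['pixels', 'fx', 'fy', 'cx', 'cy', 'extrinsics', 'name'])
side 464.0599421011623 322.07129952299334 198.39714823022223 [ -89. -982.  895.] [ 0.47  0.69 -0.56] dict_keys(['pixels', 'fx', 'fy', 'cx', 'cy', 'extrinsics', 'name'])
wrist 309.70691628693146 325.62260309224393 201.1366793655427 [140. 614. 373.] [ 0.28 -0.12 -0.95] dict_keys(['pixels', 'fx', 'fy', 'cx', 'cy', 'extrinsics', 'name'])
{'clock': 0.15, 'joint_pos': array([ 1.11538532e+00,  4.91405021e-01,  1.55931512e+00, -2.53450178e-05,
        1.09169600e+00, -1.05615354e-01]), 'dq': array([-0.00155101, -0.00022584, -0.00229642, -0.00047177, -0.00141852,
        0.00083338]), 'effort': array([ 1.51922181e-03, -6.18707657e+01, -2.61692441e+01, -1.01738399e-04,
        3.17525941e-03,  5.92549625e-06]), 'tcp_pos': array([214.11090041, 587.00449024, 230.87001691]), 'eef_rot': array([-5.46606722e-01, -3.09346525e+00,  1.25267702e-03]), 'force': array([-0.56604223,  0.56845325, -0.069493  ]), 'moment': array([-0.05550015,  0.00495061,  0.05100425]), 'grip_force': 0.0, 'finger_gap': 0.9976749291890072}
```

View pics/scene0.png

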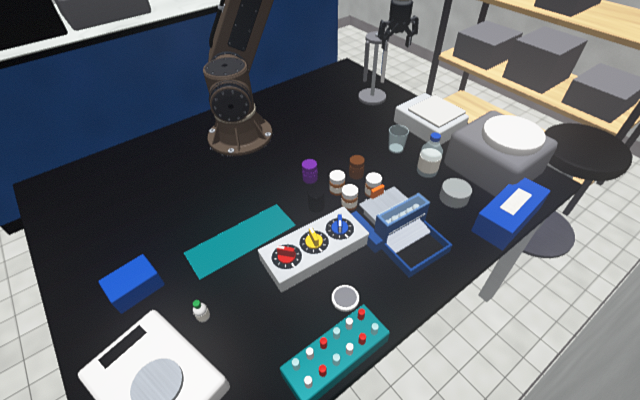

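View pics/side0.png

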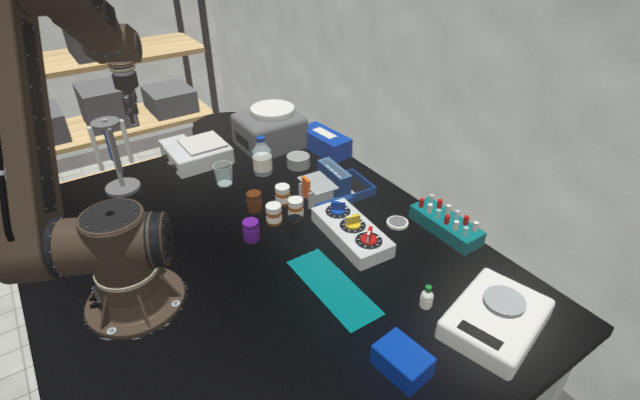

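The scene view shows white-capped jars at (337,178), (349,189) and (373,181). Look-alikes: purple (310,165), brown (357,160) and a black one (316,195). The three white-capped amber jars match the description. The console dials are red (286,256), yellow (314,240) and blue (340,226), and the mat is at (240,240). In the side view the jars are at (282,187), (273,208) and (295,203). I'll measure next and check with enlarged crops.

```bash
cat >> h.py <<'E'
def mask(c,lo,hi,box=None):
    h=cv2.cvtColor(c['pixels'],cv2.COLOR_RGB2HSV); m=cv2.inRange(h,np.array(lo),np.array(hi))
    if box: z=np.zeros_like(m); x0,y0,x1,y1=box; z[y0:y1,x0:x1]=m[y0:y1,x0:x1]; m=z
    return m
def blobs(m,amin=20):
    n,l,s,ce=cv2.connectedComponentsWithStats(m,connectivity=4)
    return [(ce[i].round(1),s[i].tolist()) for i in range(1,n) if s[i][4]>=amin]
def tri(c1,p1,c2,p2):
    A=np.zeros((3,3));b=np.zeros(3);rs=[ray(c1,*p1),ray(c2,*p2)]
    for o,d in rs: P=np.eye(3)-np.outer(d,d); A+=P; b+=P@o
    x=np.linalg.solve(A,b); return x, [np.linalg.norm((np.eye(3)-np.outer(d,d))@(x-o)) for o,d in rs]
E
python3 - <<'E'
from h import *
import pickle
d=pickle.load(open('d0.pkl','rb')); s,w=d['scene'],d['side']
for c,box in((s,(180,195,300,285)),(w,(280,240,390,335))):
    m=mask(c,(80,120,60),(100,255,255),box); cs=max(cv2.findContours(m,0,1)[0],key=cv2.contourArea)
    q=cv2.approxPolyDP(cv2.convexHull(cs),5,True)[:,0]; P=np.array([onz(c,*p,3) for p in q]); print('mat',q.tolist(),P.round()[:,:2].tolist(),P.mean(0).round())
    print(cv2.minAreaRect(P[:,:2].astype(np.float32)))
for c,box in((s,(260,190,370,290)),(w,(310,190,400,270))):
    for n,lo,hi in(('red',(0,150,90),(6,255,255)),('yel',(22,150,120),(33,255,255)),('blu',(108,150,90),(125,255,255)),('ora',(8,170,120),(17,255,255))):
        b2=(300,170,400,215) if c is s else (290,165,330,215)
        print(c['name'],n,blobs(mask(c,lo,hi,b2 if n=='ora' else box),8))
for c,box in((s,(320,165,390,205)),(w,(262,178,310,215))):
    print('caps',c['name'],blobs(mask(c,(0,0,150),(180,60,255),box),10))
k=[cv2.resize(a,None,fx=4,fy=4,interpolation=cv2.INTER_CUBIC) for a in (s['pixels'][145:220,300:400],w['pixels'][165:240,240:340])]
k=np.hstack(k); cv2.imwrite('pics/cropjars.png',k[:,:,::-1])
k=[cv2.resize(a,None,fx=5,fy=5,interpolation=cv2.INTER_CUBIC) for a in (s['pixels'][205:295,255:375],)]
k2=cv2.resize(w['pixels'][190:270,305:400],None,fx=2,fy=2); 
cv2.imwrite('pics/cropdial.png',k[0][:,:,::-1])
E
```

```text
mat [[295, 224], [200, 279], [183, 253], [275, 204]] [[508.0, -89.0], [509.0, -397.0], [399.0, -399.0], [400.0, -92.0]] [ 454. -244.    3.]
((453.56744384765625, -243.76919555664062), (109.3812026977539, 309.6020812988281), 0.1416277438402176)
mat [[286, 262], [319, 249], [385, 314], [349, 332]] [[398.0, -94.0], [509.0, -99.0], [505.0, -403.0], [395.0, -398.0]] [ 452. -248.    3.]
((451.45062255859375, -248.4171905517578), (307.715087890625, 111.02171325683594), 89.10092163085938)
scene red [(array([286.5, 249.5]), [277, 247, 18, 7, 61]), (array([285. , 258.1]), [278, 253, 17, 10, 112])]
scene yel [(array([313.4, 240. ]), [305, 229, 18, 19, 201])]
scene blu [(array([361.2, 220. ]), [352, 211, 18, 21, 125]), (array([339.4, 217.4]), [338, 215, 4, 6, 20]), (array([334.9, 227.1]), [331, 221, 8, 13, 69]), (array([344. , 227.1]), [341, 221, 7, 13, 63])]
scene ora [(array([377.2, 188.1]), [371, 184, 13, 9, 50])]
side red [(array([370.2, 228.5]), [369, 227, 3, 5, 11]), (array([368.7, 238.8]), [361, 234, 16, 10, 99])]
side yel [(array([355.9, 215.1]), [353, 214, 7, 3, 15]), (array([353.4, 225.2]), [346, 222, 14, 7, 58])]
side blu [(array([334.5, 201.5]), [331, 201, 8, 2, 14]), (array([337.6, 211.2]), [331, 209, 14, 5, 47])]
side ora [(array([305.8, 178.8]), [303, 176, 7, 6, 16])]
caps scene [(array([336.9, 175.3]), [329, 170, 16, 12, 148]), (array([373.5, 177.8]), [366, 172, 16, 12, 151]), (array([349.4, 189.8]), [341, 184, 17, 13, 167]), (array([378.7, 199.3]), [360, 189, 30, 16, 250])]
caps side [(array([281.8, 187.4]), [275, 183, 15, 12, 119]), (array([284.4, 202.5]), [265, 196, 38, 15, 311]), (array([272.9, 212.6]), [271, 211, 5, 4, 17]), (array([299. , 212.8]), [296, 212, 6, 3, 13])]
```

View pics/cropjars.png

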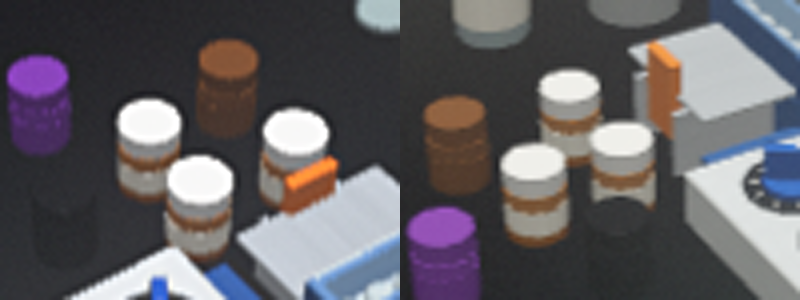

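View pics/cropdial.png

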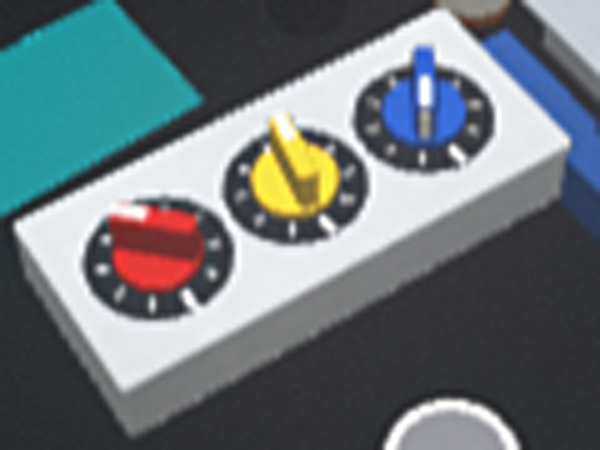

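The crop shows the three white-capped amber jars, with only the purple, brown and black ones as look-alikes. The dial pointers are not at 0: blue is roughly toward the robot, and yellow and red are also turned. Next I'll convert these pixels to positions.

```bash
python3 - <<'E'
from h import *
import pickle
d=pickle.load(open('d0.pkl','rb')); s,w=d['scene'],d['side']
Q=[(258,250.6),(281,283),(369,233),(343,207)]
P=np.array([onz(s,*p,50)[:2] for p in Q]); print('console',P.round().tolist()); print([np.linalg.norm(P[i]-P[(i+1)%4]).round() for i in range(4)])
a=P[1]-P[0];b=P[2]-P[3];print('yaw x',np.degrees(np.arctan2(*a[::-1])),np.degrees(np.arctan2(*b[::-1])));
a=P[3]-P[0];b=P[2]-P[1];print('yaw y',np.degrees(np.arctan2(-a[0],a[1])),np.degrees(np.arctan2(-b[0],b[1])))
def top(c,cs):  # cap top ellipse centre from crop centre px
    for p in cs: print(c['name'],p,onz(c,*p,66).round())
top(s,[(300+150/4,145+123/4),(300+200/4,145+180/4),(300+296/4,145+131/4)])
top(s,[(300+38/4,145+75/4),(300+228/4,145+58/4)])
top(w,[(240+170/4,165+87/4),(240+134/4,165+164/4),(240+222/4,165+142/4)])
top(w,[(240+42/4,165+227/4),(240+55/4,165+112/4),(240+217/4,165+217/4)])
# tab top centre
print('tab',onz(s,300+312/4,145+170/4,100).round(), onz(w,240+263/4,165+48/4,100).round(), tri(s,(378,187.5),w,(305.8,177)))
for n,p in(('red',(255+158/5,205+255/5)),('yel',(255+293/5,205+183/5)),('blu',(255+424/5,205+115/5))): print(n,onz(s,*p,58).round())
for n,t,e in(('red',(133,212),(185,250)),('yel',(285,124),(312,180)),('blu',(424,52),(425,115))): print(n,onz(s,255+t[0]/5,205+t[1]/5,87).round())
for n,p in(('bottle',(434,138)),('beaker',(398,131)),):print(n,onz(s,*p,150 if n=='bottle' else 80).round())
E
```

```text
console [[558.0, -239.0], [679.0, -244.0], [697.0, 34.0], [577.0, 40.0]]
[np.float64(121.0), np.float64(279.0), np.float64(120.0), np.float64(279.0)]
yaw x -2.5863771004087996 -3.0035852092387447
yaw y -3.8440705964549764 -3.617218425846652
scene (337.5, 175.75) [474. 102.  66.]
scene (350.0, 190.0) [547.  91.  66.]
scene (374.0, 177.75) [552. 185.  66.]
scene (309.5, 163.75) [372.  67.  66.]
scene (357.0, 159.5) [453. 202.  66.]
side (282.5, 186.75) [547. 174.  66.]
side (273.5, 206.0) [466.  92.  66.]
side (295.5, 200.5) [540.  80.  66.]
side (250.5, 221.75) [368.  58.  66.]
side (253.75, 193.0) [450. 194.  66.]
side (294.25, 219.25) [483.  -4.  66.]
tab [616. 138. 100.] [616. 136. 100.] (array([616.00075659, 137.42956471,  99.88215536]), [np.float64(0.6999435500297614), np.float64(0.6999435500296851)])
red [ 625. -191.   58.]
yel [ 631. -108.   58.]
blu [638. -22.  58.]
red [ 614. -195.   87.]
yel [ 615. -100.   87.]
blu [622. -10.  87.]
bottle [597. 386. 150.]
beaker [438. 404.  80.]
```

View pics/wrist0.png

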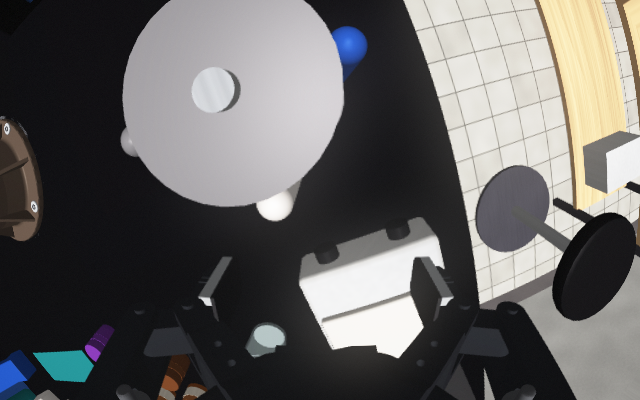

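The wrist view, from high up, shows the grey stand and the white box. The jars sit at the lower left edge, around (180,380). I'll go above the jars and measure there.

```bash
cat >> h.py <<'E'
from scipy.spatial.transform import Rotation as Ro
def down(a):  # a: world angle (deg) of tool x, tool z down
    a=np.radians(a); x=[np.cos(a),np.sin(a),0]; z=[0,0,-1]; return Ro.from_matrix(np.array([x,np.cross(z,x),z]).T)
def plan(p,a):
    o=r.get_obs(); R=Ro.from_rotvec(o['eef_rot'])
    t=R.inv().apply(np.array(p)-o['tcp_pos'])/1000; w=(R.inv()*down(a)).as_rotvec()
    print('to',p,a,'travel',t.round(4).tolist(),'rot',w.round(3).tolist())
def st():
    o=r.get_obs(); x=Ro.from_rotvec(o['eef_rot']).as_matrix(); print('t',round(o['clock'],1),'tcp',o['tcp_pos'].round(1),'ang',np.degrees(np.arctan2(x[1,0],x[0,0])).round(1),'tilt',x[2].round(3),'F',o['force'].round(1),'gap',round(o['finger_gap'],3),'grip',round(o['grip_force'],1),'q',o['joint_pos'].round(2))
E
python3 - <<'E'
from h import *
st(); plan((500,110,260),180)
E
```

```text
t 0.1 tcp [214.1 587.  230.9] ang 160.0 tilt [ 0.    -0.001 -1.   ] F [-0.6  0.6 -0.1] gap 0.998 grip 0.0 q [ 1.12  0.49  1.56 -0.    1.09 -0.11]
to (500, 110, 260) 180 travel [-0.432, -0.3502, -0.0289] rot [-0.001, -0.0, -0.35]
```

carry_out(gripper=[1,1,1,1,1,1,1,1,1,1,1,1], travel=[[-0.432,-0.35,-0.029],[-0.432,-0.35,-0.029],[-0.432,-0.35,-0.029],[-0.432,-0.35,-0.029],[-0.432,-0.35,-0.029],[-0.432,-0.35,-0.029],[-0.432,-0.35,-0.029],[-0.432,-0.35,-0.029],[-0.432,-0.35,-0.029],[-0.432,-0.35,-0.029],[-0.432,-0.35,-0.029],[-0.432,-0.35,-0.029]], rotation=[[0,0,-0.35],[0,0,-0.35],[0,0,-0.35],[0,0,-0.35],[0,0,-0.35],[0,0,-0.35],[0,0,-0.35],[0,0,-0.35],[0,0,-0.35],[0,0,-0.35],[0,0,-0.35],[0,0,-0.35]])

```text
clock: 1.15
tcp_pos: [471.0, 157.8, 257.5]
eef_rot: [-0.0, 3.141, 0.0]
force: [1.0, 0.1, -0.5]
finger_gap: 1.004
grip_force: 0.0
```

carry_out(gripper=[1,1,1,1,1,1], travel=[[0.01,-0.1,-0.08],[0.01,-0.1,-0.08],[0.01,-0.1,-0.08],[0.01,-0.1,-0.08],[0.01,-0.1,-0.08],[0.01,-0.1,-0.08]], rotation=[[0,0,0],[0,0,0],[0,0,0],[0,0,0],[0,0,0],[0,0,0]])

```text
clock: 1.65
tcp_pos: [460.1, 60.0, 336.8]
eef_rot: [-0.001, -3.141, -0.0]
force: [-1.2, 0.4, 0.3]
finger_gap: 0.997
grip_force: 0.0
```

```bash
python3 - <<'E'
from h import *
import pickle
st(); c=cap('wrist','wrist1.png'); pickle.dump(c,open('w1.pkl','wb')); print(ray(c,320,200))
for n,p in(('A',(470,97,66)),('B',(543,86,66)),('C',(550,180,66)),('tab',(616,137,100)),('blu',(638,-22,58)),('red',(625,-191,58))): print(n,proj(c,p).round())
E
```

```text
t 1.6 tcp [460.1  60.  336.8] ang 180.0 tilt [ 0.  0. -1.] F [-1.2  0.4  0.3] gap 0.997 grip 0.0 q [-0.01  0.15  1.78  0.    1.21 -1.58]
(array([381.11114409,  59.86246382, 478.82164847]), array([ 0.3074225 , -0.01763143, -0.95140976]))
A [353. 169.]
B [344. 219.]
C [407. 223.]
tab [379. 274.]
blu [274. 272.]
red [177. 261.]
```

View pics/wrist1.png

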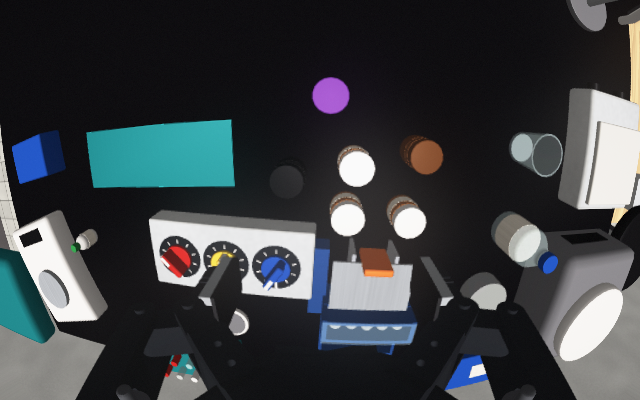

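The wrist view shows the jar caps at (357,169), (347,217) and (409,221), the gate tab at (377,262), the mat at (160,155) and the dials at (178,258), (222,262) and (275,268). Look-alikes: purple (330,96), black (286,180) and brown (425,155).

```bash
python3 - <<'E'
from h import *
import pickle
c=pickle.load(open('w1.pkl','rb'))
for x,s in blobs(mask(c,(0,0,200),(180,40,255),(330,140,430,245)),60):
    e=onz(c,s[0]+s[2]/2,s[1]+s[3]/2,66); print('cap',x,s,onz(c,*x,66).round(1),e.round(1), proj(c,e).round(), (proj(c,e+[0,25,0])-proj(c,e-[0,25,0])).round(1))
m=mask(c,(80,120,60),(100,255,255),(80,110,240,195)); q=cv2.approxPolyDP(cv2.convexHull(max(cv2.findContours(m,0,1)[0],key=cv2.contourArea)),5,True)[:,0]
P=np.array([onz(c,*p,3) for p in q]);print('mat',q.tolist(),P[:,:2].round().tolist(),P.mean(0).round())
m=mask(c,(8,150,100),(17,255,255),(350,245,400,285)); print('tab',blobs(m))
for n,lo,hi in(('red',(0,150,60),(6,255,255)),('yel',(22,120,80),(33,255,255)),('blu',(108,150,60),(125,255,255))):
    print(n,blobs(mask(c,lo,hi,(150,230,310,300)),8))
for p in((152,212),(316,224),(311,300),(158,278)): print('cons',onz(c,*p,50).round())
a=[cv2.resize(c['pixels'][y-30:y+30,x-35:x+35],None,fx=5.5,fy=5.5,interpolation=cv2.INTER_CUBIC) for x,y in((275,268),(178,258))]
cv2.imwrite('pics/cropd2.png',np.hstack(a)[:,:,::-1])
E
```

```text
cap [356.7 168.6] [339, 152, 36, 34, 955] [469.5 102.5  66. ] [470. 103.  66.] [357. 169.] [36.3  0.2]
cap [347.4 219.6] [331, 204, 34, 32, 840] [544.1  91.3  66. ] [544.7  92.2  66. ] [348. 220.] [34.7 -0.1]
cap [409.6 222.8] [394, 208, 32, 31, 752] [549.9 184.   66. ] [551.  184.7  66. ] [410. 224.] [32.2 -0.5]
mat [[231, 119], [234, 186], [93, 187], [86, 132]] [[401.0, -88.0], [511.0, -90.0], [507.0, -399.0], [398.0, -397.0]] [ 454. -243.    3.]
tab [(array([375.8, 262.7]), [360, 248, 33, 29, 745])]
red [(array([177.4, 259.3]), [162, 245, 29, 32, 583])]
yel [(array([218.5, 257.2]), [211, 251, 23, 16, 144])]
blu [(array([274.7, 269.5]), [261, 256, 29, 31, 511])]
cons [ 540. -227.   50.]
cons [557.  46.  50.]
cons [697.  35.  50.]
cons [ 669. -246.   50.]
```

View pics/cropd2.png

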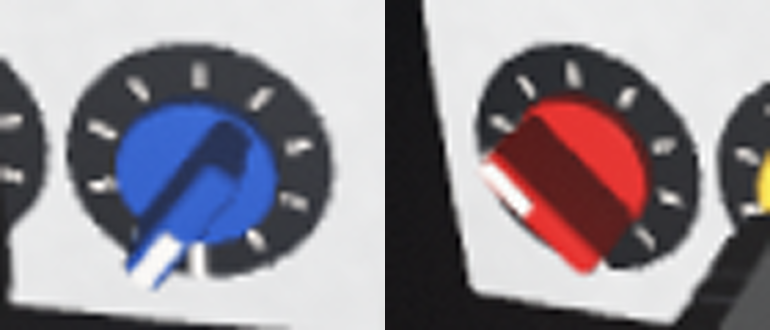

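Crop: the blue pointer (155,260) is about 37° clockwise of its 0 mark, near mark 1. The red pointer (505,185) is around 130°. Grasp the first jar, A, at (470,103).

carry_out(gripper=[1,1,1,1,1,1,1,1,1,0,0,0], travel=[[-0.01,0.043,0.04],[-0.01,0.043,0.08],[-0.01,0.043,0.12],[-0.01,0.043,0.16],[-0.01,0.043,0.2],[-0.01,0.043,0.24],[-0.01,0.043,0.28],[-0.01,0.043,0.314],[-0.01,0.043,0.314],[-0.01,0.043,0.314],[-0.01,0.043,0.314],[-0.01,0.043,0.314]], rotation=[[0,0,0],[0,0,0],[0,0,0],[0,0,0],[0,0,0],[0,0,0],[0,0,0],[0,0,0],[0,0,0],[0,0,0],[0,0,0],[0,0,0]], newtons=40)

```text
clock: 2.7
tcp_pos: [471.3, 103.4, 25.4]
eef_rot: [-0.001, 3.138, 0.001]
force: [-0.0, -0.8, 0.8]
finger_gap: 0.601
grip_force: 0.0
```

carry_out(gripper=[0,0,0,0], travel=[[0,0,0],[0,0,0],[0,0,0],[0,0,0]], rotation=[[0,0,0],[0,0,0],[0,0,0],[0,0,0]])

```text
clock: 3.03
tcp_pos: [471.4, 103.2, 25.6]
eef_rot: [-0.0, 3.137, 0.001]
force: [-1.0, 3.0, 10.1]
finger_gap: 0.577
grip_force: 42.5
```

carry_out(gripper=[0,0,0,0,0,0,0,0,0,0,0,0], travel=[[0,0,-0.015],[0,0,-0.045],[0,0,-0.08],[0,-0.01,-0.11],[0.002,-0.03,-0.12],[0.004,-0.06,-0.12],[0.006,-0.095,-0.12],[0.008,-0.13,-0.12],[0.009,-0.165,-0.12],[0.01,-0.2,-0.12],[0.012,-0.235,-0.12],[0.014,-0.27,-0.12]], rotation=[[0,0,0],[0,0,0],[0,0,0],[0,0,0],[0,0,0],[0,0,0],[0,0,0],[0,0,0],[0,0,0],[0,0,0],[0,0,0],[0,0,0]])

```text
clock: 4.03
tcp_pos: [456.0, -168.9, 144.9]
eef_rot: [-0.0, 3.139, -0.002]
force: [1.9, -0.4, -2.5]
finger_gap: 0.576
grip_force: 42.6
```

carry_out(gripper=[0,0,0,0,0,0,0,0,0,0,0,0], travel=[[0.001,-0.035,0],[0.002,-0.07,0],[0.003,-0.105,0],[0.004,-0.135,0],[0.004,-0.16,0],[0.004,-0.175,0],[0.004,-0.178,0.01],[0.004,-0.178,0.035],[0.004,-0.178,0.065],[0.004,-0.178,0.095],[0.004,-0.178,0.108],[0.004,-0.178,0.108]], rotation=[[0,0,0],[0,0,0],[0,0,0],[0,0,0],[0,0,0],[0,0,0],[0,0,0],[0,0,0],[0,0,0],[0,0,0],[0,0,0],[0,0,0]])

```text
clock: 5.03
tcp_pos: [451.4, -342.8, 32.6]
eef_rot: [0.001, -3.138, -0.006]
force: [-0.5, 0.3, -1.0]
finger_gap: 0.578
grip_force: 42.4
```

```bash
python3 -c "
from h import *
st(); plan((453,-345,28.8),180)"
```

```text
t 5.0 tcp [ 451.4 -342.8   32.6] ang -179.9 tilt [ 0.004  0.004 -1.   ] F [-0.5  0.3 -1. ] gap 0.578 grip 42.4 q [-0.77  0.68  1.87  0.    0.6  -2.34]
to (453, -345, 28.8) 180 travel [-0.0016, -0.0022, 0.0038] rot [0.004, -0.004, 0.001]
```

carry_out(gripper=[0,0,0,0.8,0.8,0.8,0.8,0.8,0.8,0.8,0.8,0.8], travel=[[0,0,0.002],[0,0,0.004],[0,0,0.004],[0,0,0.004],[0,0,0.004],[0,0,-0.01],[0,0,-0.04],[0,0,-0.08],[0,0,-0.12],[0,0.02,-0.16],[0,0.05,-0.2],[0,0.09,-0.22]], rotation=[[0,0,0],[0,0,0],[0,0,0],[0,0,0],[0,0,0],[0,0,0],[0,0,0],[0,0,0],[0,0,0],[0,0,0],[0,0,0],[0,0,0]])

```text
clock: 6.03
tcp_pos: [452.8, -267.3, 252.1]
eef_rot: [0.003, 3.137, -0.005]
force: [-1.0, 0.0, 1.1]
finger_gap: 0.8
grip_force: 0.0
```

```bash
cat >> h.py <<'E'
def caps(c):
    m=mask(c,(0,0,185),(180,45,255)); m=cv2.morphologyEx(m,cv2.MORPH_OPEN,np.ones((3,3)))
    for x,s in blobs(m,200):
        P=onz(c,*x,66)
        if s[4]<6000 and 380<P[0]<600 and -420<P[1]<260: print('cap',x,s,P.round(1))
E
python3 - <<'E'
from h import *
st(); caps(cap('wrist','w2.png')); plan((544.5,92,200),180)
E
```

```text
t 6.0 tcp [ 452.8 -267.3  252.1] ang 179.9 tilt [-0.004 -0.003 -1.   ] F [-1.   0.   1.1] gap 0.8 grip 0.0 q [-0.66  0.33  1.78 -0.    1.03 -2.23]
cap [255.8 175. ] [235, 154, 43, 43, 1475] [ 451.5 -345.1   66. ]
cap [565.1 240.3] [554, 226, 23, 30, 494] [543.8  89.6  66. ]
cap [599.8 240.1] [591, 227, 19, 27, 348] [549.7 182.3  66. ]
cap [363.7 286.3] [340, 250, 63, 76, 2172] [ 595.9 -219.7   66. ]
cap [478.9 268. ] [412, 253, 120, 60, 2571] [576.7 -62.3  66. ]
to (544.5, 92, 200) 180 travel [-0.0914, 0.354, 0.0545] rot [-0.003, 0.006, 0.0]
```

carry_out(gripper=[1,1,1,1,1,1,1,1,1,1,1,1], travel=[[-0.0914,0.357,0],[-0.0914,0.357,0],[-0.0914,0.357,0],[-0.0914,0.357,0],[-0.0914,0.357,0],[-0.0914,0.357,0],[-0.0914,0.357,0],[-0.0914,0.357,0],[-0.0914,0.357,0.02],[-0.0914,0.357,0.05],[-0.0914,0.357,0.09],[-0.0914,0.357,0.1]], rotation=[[0,0,0],[0,0,0],[0,0,0],[0,0,0],[0,0,0],[0,0,0],[0,0,0],[0,0,0],[0,0,0],[0,0,0],[0,0,0],[0,0,0]])

```text
clock: 7.08
tcp_pos: [541.7, 91.1, 144.3]
eef_rot: [0.002, -3.136, 0.0]
force: [-0.4, 0.3, -1.2]
finger_gap: 0.997
grip_force: 0.0
```

```bash
python3 - <<'E'
from h import *
st(); caps(cap('wrist','w3.png')); plan((544.5,92,24),180)
E
```

```text
t 7.1 tcp [541.7  91.1 144.3] ang -179.9 tilt [ 0.005 -0.    -1.   ] F [-0.4  0.3 -1.2] gap 0.997 grip 0.0 q [ 0.05  0.49  1.84  0.    0.82 -1.53]
cap [326.1 212.5] [295, 183, 64, 60, 3038] [543.5  91.5  66. ]
cap [440.6 219. ] [413, 191, 56, 57, 2459] [549.3 183.3  66. ]
to (544.5, 92, 24) 180 travel [-0.0033, 0.0014, 0.1207] rot [-0.0, -0.006, 0.001]
```

carry_out(gripper=[1,1,1,1,1,0,0,0,0,0,0,0], travel=[[-0.002,0.001,0.04],[-0.002,0.001,0.08],[-0.002,0.001,0.11],[-0.002,0.001,0.121],[-0.002,0.001,0.121],[-0.002,0.001,0.121],[-0.002,0.001,0.121],[-0.002,0.001,0.121],[-0.002,0.001,0.121],[-0.002,0.001,0.121],[-0.002,0.001,0.121],[-0.002,0.001,0.121]], rotation=[[0,0,0],[0,0,0],[0,0,0],[0,0,0],[0,0,0],[0,0,0],[0,0,0],[0,0,0],[0,0,0],[0,0,0],[0,0,0],[0,0,0]])

```text
clock: 8.13
tcp_pos: [546.9, 91.5, 29.5]
eef_rot: [-0.0, 3.138, 0.0]
force: [-1.4, -0.8, 9.3]
finger_gap: 0.576
grip_force: 40.0
```

```bash
python3 - <<'E'
from h import *
st(); plan((453,-245,150),180)
E
```

```text
t 8.1 tcp [546.9  91.5  29.5] ang -180.0 tilt [-0.004  0.    -1.   ] F [-1.4 -0.8  9.3] gap 0.576 grip 40.0 q [ 0.05  0.67  1.9   0.    0.56 -1.52]
to (453, -245, 150) 180 travel [0.0935, -0.3365, -0.1209] rot [0.0, 0.004, 0.0]
```

carry_out(gripper=[0,0,0,0,0,0,0,0,0,0,0,0], travel=[[0,0,-0.015],[0,0,-0.045],[0,0,-0.08],[0.003,-0.01,-0.11],[0.008,-0.03,-0.12],[0.017,-0.06,-0.12],[0.026,-0.095,-0.12],[0.036,-0.13,-0.12],[0.046,-0.165,-0.12],[0.056,-0.2,-0.12],[0.065,-0.235,-0.12],[0.075,-0.27,-0.12]], rotation=[[0,0,0],[0,0,0],[0,0,0],[0,0,0],[0,0,0],[0,0,0],[0,0,0],[0,0,0],[0,0,0],[0,0,0],[0,0,0],[0,0,0]])

```text
clock: 9.13
tcp_pos: [470.3, -180.1, 148.6]
eef_rot: [-0.001, 3.14, -0.001]
force: [0.9, -0.3, -2.2]
finger_gap: 0.574
grip_force: 42.2
```

carry_out(gripper=[0,0,0,0,0,0,0,0,0,0], travel=[[0.008,-0.03,0],[0.014,-0.052,0],[0.0185,-0.065,0],[0.0185,-0.066,0.01],[0.0185,-0.066,0.035],[0.0185,-0.066,0.065],[0.0185,-0.066,0.09],[0.0185,-0.066,0.108],[0.0185,-0.066,0.112],[0.0185,-0.066,0.112]], rotation=[[0,0,0],[0,0,0],[0,0,0],[0,0,0],[0,0,0],[0,0,0],[0,0,0],[0,0,0],[0,0,0],[0,0,0]])

```text
clock: 9.97
tcp_pos: [452.2, -243.7, 34.6]
eef_rot: [0.001, -3.14, -0.002]
force: [-0.2, 0.3, -1.6]
finger_gap: 0.575
grip_force: 42.2
```

```bash
python3 - <<'E'
from h import *
st(); plan((453,-245,32.8),180)
E
```

```text
t 10.0 tcp [ 452.2 -243.7   34.6] ang -180.0 tilt [ 0.001  0.001 -1.   ] F [-0.2  0.3 -1.6] gap 0.575 grip 42.2 q [-0.62  0.63  2.    0.    0.51 -2.19]
to (453, -245, 32.8) 180 travel [-0.0008, -0.0013, 0.0018] rot [0.001, -0.001, 0.001]
```

carry_out(gripper=[0,0,0.8,0.8,0.8,0.8,0.8,0.8,0.8,1,1,1], travel=[[0,0,0.0025],[0,0,0.0025],[0,0,0.0025],[0,0,0.0025],[0,0,-0.01],[0,0,-0.04],[0,0,-0.08],[0,0,-0.12],[0,0.03,-0.15],[-0.02,0.07,-0.16],[-0.03,0.11,-0.16],[-0.04,0.15,-0.16]], rotation=[[0,0,0],[0,0,0],[0,0,0],[0,0,0],[0,0,0],[0,0,0],[0,0,0],[0,0,0],[0,0,0],[0,0,0],[0,0,0],[0,0,0]])

```text
clock: 10.97
tcp_pos: [492.1, -96.9, 197.2]
eef_rot: [0.002, 3.138, -0.002]
force: [0.8, -0.7, 0.5]
finger_gap: 1.001
grip_force: 0.0
```

```bash
python3 - <<'E'
from h import *
st(); caps(cap('wrist','w4.png')); plan((550.5,184.5,140),180)
E
```

```text
t 11.0 tcp [492.1 -96.9 197.2] ang 179.9 tilt [-0.004 -0.001 -1.   ] F [ 0.8 -0.7  0.5] gap 1.001 grip 0.0 q [-0.33  0.36  1.9   0.    0.88 -1.9 ]
cap [172.8 149.9] [151, 125, 44, 51, 1713] [ 450.8 -244.4   66. ]
cap [ 97.6 156.6] [82, 135, 32, 44, 1074] [ 451.7 -345.4   66. ]
cap [556.1 237.4] [542, 219, 29, 37, 767] [549.5 182.6  66. ]
to (550.5, 184.5, 140) 180 travel [-0.0584, 0.2752, 0.057] rot [0.001, 0.003, 0.002]
```

carry_out(gripper=[1,1,1,1,1,1,1,1,1,1,1,1], travel=[[-0.058,0.28,0],[-0.058,0.28,0],[-0.058,0.28,0],[-0.058,0.28,0],[-0.058,0.28,0],[-0.058,0.28,0],[-0.058,0.28,0],[-0.058,0.28,0.02],[-0.058,0.28,0.05],[-0.058,0.28,0.055],[-0.058,0.28,0.055],[-0.058,0.28,0.055]], rotation=[[0,0,0],[0,0,0],[0,0,0],[0,0,0],[0,0,0],[0,0,0],[0,0,0],[0,0,0],[0,0,0],[0,0,0],[0,0,0],[0,0,0]])

```text
clock: 12.02
tcp_pos: [549.7, 181.7, 141.2]
eef_rot: [0.001, 3.141, 0.0]
force: [-0.1, 1.0, 0.4]
finger_gap: 0.998
grip_force: 0.0
```

```bash
python3 - <<'E'
from h import *
st(); caps(cap('wrist','w5.png')); plan((550.5,184.5,24),180)
E
```

```text
t 12.0 tcp [549.7 181.7 141.2] ang 180.0 tilt [-0.001  0.    -1.   ] F [-0.1  1.   0.4] gap 0.998 grip 0.0 q [ 0.21  0.53  1.77  0.    0.84 -1.37]
cap [329.6 210.5] [297, 180, 66, 62, 3140] [549.2 184.6  66. ]
to (550.5, 184.5, 24) 180 travel [-0.0003, 0.0028, 0.1177] rot [0.0, 0.002, -0.0]
```

carry_out(gripper=[1,1,1,1,1,0,0,0,0,0,0,0], travel=[[0,0.003,0.04],[0,0.003,0.08],[0,0.003,0.11],[0,0.003,0.119],[0,0.003,0.119],[0,0.003,0.119],[0,0.003,0.119],[0,0.003,0.119],[0,0.003,0.119],[0,0.003,0.119],[0,0.003,0.119],[0,0.003,0.119]], rotation=[[0,0,0],[0,0,0],[0,0,0],[0,0,0],[0,0,0],[0,0,0],[0,0,0],[0,0,0],[0,0,0],[0,0,0],[0,0,0],[0,0,0]])

```text
clock: 13.07
tcp_pos: [550.4, 185.1, 23.4]
eef_rot: [-0.0, 3.138, 0.001]
force: [-1.0, -0.7, 7.7]
finger_gap: 0.578
grip_force: 40.2
```

```bash
python3 - <<'E'
from h import *
st(); plan((453,-145,150),180)
E
```

```text
t 13.1 tcp [550.4 185.1  23.4] ang -180.0 tilt [-0.003  0.001 -1.   ] F [-1.  -0.7  7.7] gap 0.578 grip 40.2 q [ 0.21  0.71  1.84  0.    0.59 -1.36]
to (453, -145, 150) 180 travel [0.097, -0.33, -0.1272] rot [0.001, 0.003, 0.0]
```

carry_out(gripper=[0,0,0,0,0,0,0,0,0,0,0,0], travel=[[0,0,-0.015],[0,0,-0.045],[0,0,-0.08],[0.003,-0.01,-0.11],[0.009,-0.03,-0.12],[0.018,-0.06,-0.12],[0.028,-0.095,-0.12],[0.038,-0.13,-0.12],[0.048,-0.165,-0.12],[0.059,-0.2,-0.12],[0.069,-0.235,-0.12],[0.079,-0.27,-0.12]], rotation=[[0,0,0],[0,0,0],[0,0,0],[0,0,0],[0,0,0],[0,0,0],[0,0,0],[0,0,0],[0,0,0],[0,0,0],[0,0,0],[0,0,0]])

```text
clock: 14.07
tcp_pos: [469.7, -86.5, 142.3]
eef_rot: [-0.001, 3.14, -0.001]
force: [1.5, -0.4, -2.8]
finger_gap: 0.574
grip_force: 42.6
```

carry_out(gripper=[0,0,0,0,0,0,0,0,0,0], travel=[[0.008,-0.03,0],[0.014,-0.05,0],[0.0175,-0.06,0],[0.0175,-0.061,0.01],[0.0175,-0.061,0.035],[0.0175,-0.061,0.065],[0.0175,-0.061,0.09],[0.0175,-0.061,0.107],[0.0175,-0.061,0.112],[0.0175,-0.061,0.112]], rotation=[[0,0,0],[0,0,0],[0,0,0],[0,0,0],[0,0,0],[0,0,0],[0,0,0],[0,0,0],[0,0,0],[0,0,0]])

```text
clock: 14.9
tcp_pos: [452.8, -145.6, 28.7]
eef_rot: [0.001, -3.14, -0.001]
force: [-0.0, 0.3, -2.5]
finger_gap: 0.575
grip_force: 42.4
```

```bash
python3 - <<'E'
from h import *
st(); plan((453,-145,26.8),180)
E
```

```text
t 14.9 tcp [ 452.8 -145.6   28.7] ang -180.0 tilt [ 0.001  0.001 -1.   ] F [-0.   0.3 -2.5] gap 0.575 grip 42.4 q [-0.45  0.62  2.1   0.    0.43 -2.02]
to (453, -145, 26.8) 180 travel [-0.0002, 0.0006, 0.0019] rot [0.001, -0.001, 0.001]
```

carry_out(gripper=[0,0,0.8,0.8,0.8,0.8,0.8,0.8,0.8,0.8,0.8,0.8], travel=[[0,0,0.0025],[0,0,0.0025],[0,0,0.0025],[0,0,0.0025],[0,0,-0.01],[0,0,-0.04],[0,0,-0.08],[0,0,-0.12],[-0.04,0.01,-0.15],[-0.08,0.02,-0.18],[-0.12,0.03,-0.2],[-0.16,0.04,-0.22]], rotation=[[0,0,0],[0,0,0],[0,0,0],[0,0,0],[0,0,0],[0,0,0],[0,0,0],[0,0,0],[0,0,0],[0,0,0],[0,0,0],[0,0,0]])

```text
clock: 15.9
tcp_pos: [591.0, -111.3, 240.3]
eef_rot: [0.0, 3.139, -0.001]
force: [0.4, -1.1, 0.4]
finger_gap: 0.8
grip_force: 0.0
```

carry_out(gripper=[1,1,1], travel=[[-0.03,0,-0.01],[-0.03,0,-0.01],[-0.03,0,-0.01]], rotation=[[0,0,0],[0,0,0],[0,0,0]])

```text
clock: 16.15
tcp_pos: [620.5, -111.5, 247.7]
eef_rot: [-0.002, 3.14, -0.0]
force: [0.2, 0.5, -0.7]
finger_gap: 1.001
grip_force: 0.0
```

```bash
python3 - <<'E'
from h import *
import pickle
st(); c=cap('wrist','w6.png'); pickle.dump(c,open('w6.pkl','wb')); caps(c)
for n,p in(('blu',(636,-22,58)),('yel',(631,-107,58)),('red',(626,-191,58)),('tab',(616,137,100))): print(n,proj(c,p).round())
E
```

```text
t 16.1 tcp [ 620.5 -111.5  247.7] ang -179.9 tilt [-0.001 -0.    -1.   ] F [ 0.2  0.5 -0.7] gap 1.001 grip 0.0 q [-0.28  0.48  1.53  0.    1.13 -1.85]
cap [292.   21.8] [269, 0, 47, 44, 1629] [ 454.  -146.2   66. ]
cap [202.3  27.4] [182, 7, 41, 42, 1344] [ 451.  -244.5   66. ]
cap [127.3  42.8] [112, 24, 32, 39, 952] [ 451.7 -345.3   66. ]
blu [404. 189.]
yel [330. 185.]
red [255. 180.]
tab [540. 185.]
```

View pics/w6.png

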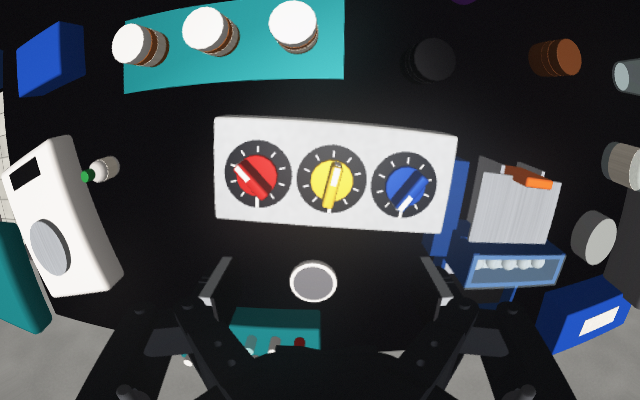

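This view shows all three jars upright on the mat, caps at (293,20), (210,30) and (133,45). The dials are red (258,173), yellow (332,178) and blue (404,184), with the tab at (540,183) and four balls in the trough at y≈265. I'll compute dial centres, yaw and pointer angles from the rings, stripes and long marks.

```bash
cat >> h.py <<'E'
def dials(c,ctr,psi):
    hsv=cv2.cvtColor(c['pixels'],cv2.COLOR_RGB2HSV)
    for n,p in ctr.items():
        # sample world grid z=87 for white stripe (r 0..24), and z=50 for marks
        def samp(z,r0,r1):
            g=np.arange(-r1,r1+.1,.5); X,Y=np.meshgrid(g,g); k=(np.hypot(X,Y)<r1)&(np.hypot(X,Y)>r0); X,Y=X[k],Y[k]
            uv=np.array([proj(c,(p[0]+x,p[1]+y,z)) for x,y in zip(X,Y)]).round().astype(int)
            h=hsv[uv[:,1],uv[:,0]]; w=(h[:,2]>170)&(h[:,1]<70); return X[w],Y[w]
        X,Y=samp(87,3,23); a=np.degrees(psi)-np.degrees(np.arctan2(Y.mean(),X.mean()))
        print(n,'stripe mean',X.mean().round(1),Y.mean().round(1),len(X),'cw deg',round(a%360,1),'mark',round(a%360/36,2))
E
python3 - <<'E'
from h import *
import pickle
c=pickle.load(open('w6.pkl','rb')); C={}
m=mask(c,(0,0,0),(180,110,110),(216,120,455,232))
white=mask(c,(0,0,150),(180,60,255),(205,105,465,240)); cs=max(cv2.findContours(white,0,1)[0],key=cv2.contourArea)
P=np.array([onz(c,*p[0],50)[:2] for p in cs],np.float32); rect=cv2.minAreaRect(P); print('console rect',rect)
# filled non-white blobs inside console
f=np.zeros_like(white); cv2.drawContours(f,[cv2.convexHull(cs)],-1,255,-1); f=cv2.erode(f,np.ones((5,5)))
m=cv2.bitwise_and(f,255-white); m=cv2.morphologyEx(m,cv2.MORPH_CLOSE,np.ones((5,5)))
for k in cv2.findContours(m,0,1)[0]:
    if cv2.contourArea(k)<1000: continue
    Q=np.array([onz(c,*p[0],50)[:2] for p in k],np.float32); (x,y),rad=cv2.minEnclosingCircle(Q); e=cv2.fitEllipse(Q); print('ring',np.round((x,y,rad),1),np.round(e[0],1),np.round(e[1],1)); C[round(e[0][1])]=e[0]
ks=sorted(C); ctr=dict(zip(('red','yellow','blue'),[C[k] for k in ks])); d=np.subtract(ctr['blue'],ctr['red']); psi=np.arctan2(-d[0],d[1]); print('spacing',np.linalg.norm(d)/2,'psi',np.degrees(psi))
dials(c,ctr,psi)
m=mask(c,(5,150,80),(17,255,255),(500,165,560,195)); 
for k in cv2.findContours(m,0,1)[0]: 
    if cv2.contourArea(k)>15:print('ora',cv2.boundingRect(k))
a=cv2.resize(c['pixels'][125:240,215:455],None,fx=3.3,fy=3.3,interpolation=cv2.INTER_CUBIC);cv2.imwrite('pics/w6d.png',a[:,:,::-1])
E
```

```text
console rect ((623.989013671875, -102.16456604003906), (281.1981201171875, 123.47065734863281), 85.69632720947266)
ring [633.5 -20.5  39.9] [633.3 -20.3] [77.9 78.3]
ring [ 626.9 -105.2   39.8] [ 627.  -105.1] [77.9 78. ]
ring [ 620.6 -190.1   39.9] [ 620.6 -189.9] [78.1 78.4]
spacing 85.0208126947435 psi -4.309180121405052
red stripe mean -2.8 -6.6 685 cw deg 108.4 mark 3.01
yellow stripe mean -7.4 3.0 648 cw deg 197.7 mark 5.49
blue stripe mean 10.3 -2.0 753 cw deg 6.9 mark 0.19
ora (505, 165, 48, 24)
```

View pics/w6d.png

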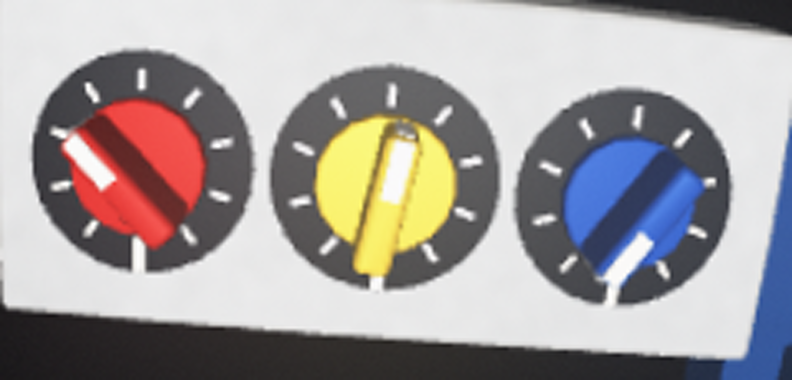

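Enlarged crop: the red pointer stripe runs from (108,185) out to (68,142), yellow from (391,200) to (403,137), and blue from (650,236) to (607,284). The long marks are at the bottom.

```bash
python3 - <<'E'
from h import *
import pickle
c=pickle.load(open('w6.pkl','rb'))
ctr=dict(red=(620.6,-190),yellow=(627,-105.1),blue=(633.4,-20.4))
S=dict(red=((108,185),(68,142)),yellow=((391,200),(403,137)),blue=((650,236),(607,284)))
for n,(i,o) in S.items():
    I,O=[onz(c,215+p[0]/3.3,125+p[1]/3.3,87)[:2]-ctr[n] for p in(i,o)]
    for nm,v in(('stripe dir',O-I),('outer',O)): 
        a=(-4.3-np.degrees(np.arctan2(v[1],v[0])))%360; print(n,nm,v.round(1),'cw',a.round(1),'mark',(a/36).round(2))
t=np.array([onz(c,u,v,100) for u,v in((527,178),(552,181),(552,189),(527,187))]); print('tab top',t.round(1),t.mean(0).round(1))
R=Ro.from_euler('z',-4.3,degrees=True).as_matrix()
o=np.array([633.4,-20.4,0])-R@[0,0,0]
D=np.array(ctr['blue'])-np.array([616,137]); print('tab rel blue in disp frame',(R.T[:2,:2]@(-D)).round(1))
E
```

```text
red stripe dir [-14.  -12.1] cw 134.8 mark 3.74
red outer [-15.4 -13.8] cw 133.9 mark 3.72
yellow stripe dir [-19.8   3.5] cw 185.6 mark 5.16
yellow outer [-22.6   5.1] cw 188.3 mark 5.23
blue stripe dir [ 16.2 -13. ] cw 34.4 mark 0.96
blue outer [ 18.3 -13.3] cw 31.7 mark 0.88
tab top [[608.9 114.4 100. ]
 [611.1 155.3 100. ]
 [620.9 157.8 100. ]
 [619.3 116.6 100. ]] [615.1 136.  100. ]
tab rel blue in disp frame [-29.2 155.7]
```

carry_out(gripper=[0.4,0.4,0.4,0.4,0.4,0.4,0.4,0.4], travel=[[-0.013,0.091,0.02],[-0.013,0.091,0.06],[-0.013,0.091,0.1],[-0.013,0.091,0.13],[-0.013,0.091,0.13],[-0.013,0.091,0.13],[-0.013,0.091,0.13],[-0.013,0.091,0.13]], rotation=[[0,0,0.651],[0,0,0.651],[0,0,0.651],[0,0,0.651],[0,0,0.651],[0,0,0.651],[0,0,0.651],[0,0,0.651]])

```text
clock: 16.87
tcp_pos: [632.2, -21.2, 117.4]
eef_rot: [-1.003, -2.977, -0.0]
force: [0.2, 0.1, 0.5]
finger_gap: 0.4
grip_force: 0.0
```

```bash
python3 - <<'E'
from h import *
st(); plan((633.4,-20.4,62),142.7)
E
```

```text
t 16.9 tcp [632.2 -21.2 117.4] ang 142.8 tilt [ 0. -0. -1.] F [0.2 0.1 0.5] gap 0.4 grip 0.0 q [-0.14  0.63  1.65  0.    0.87 -1.06]
to (633.4, -20.4, 62) 142.7 travel [-0.0005, 0.0013, 0.0554] rot [-0.0, -0.0, 0.001]
```

carry_out(gripper=[0.4,0.4,0.4,0.4,0,0,0,0,0], travel=[[0,0.001,0.02],[0,0.001,0.04],[0,0.001,0.055],[0,0.001,0.055],[0,0.001,0.055],[0,0.001,0.055],[0,0.001,0.055],[0,0.001,0.055],[0,0.001,0.055]], rotation=[[0,0,0],[0,0,0],[0,0,0],[0,0,0],[0,0,0],[0,0,0],[0,0,0],[0,0,0],[0,0,0]], newtons=40)

```text
clock: 17.62
tcp_pos: [633.4, -20.8, 63.6]
eef_rot: [1.003, 2.976, -0.001]
force: [-3.7, -4.4, 0.2]
finger_gap: 0.132
grip_force: 40.6
```

```bash
python3 - <<'E'
from h import *
st(); plan((633.4,-20.4,62),31.7)
E
```

```text
t 17.6 tcp [633.4 -20.8  63.6] ang 142.7 tilt [-0.001 -0.    -1.   ] F [-3.7 -4.4  0.2] gap 0.132 grip 40.6 q [-0.14  0.7   1.68 -0.    0.76 -1.06]
to (633.4, -20.4, 62) 31.7 travel [0.0002, 0.0003, 0.0016] rot [0.001, 0.001, 1.938]
```

carry_out(gripper=[0,0,0,0,0,0,0,0,0,0,0,0], travel=[[0,0,0],[0,0,0],[0,0,0],[0,0,0],[0,0,0],[0,0,0],[0,0,0],[0,0,0],[0,0,0],[0,0,0],[0,0,0],[0,0,0]], rotation=[[0,0,0.06],[0,0,0.16],[0,0,0.26],[0,0,0.36],[0,0,0.46],[0,0,0.56],[0,0,0.66],[0,0,0.76],[0,0,0.86],[0,0,0.96],[0,0,1.0],[0,0,1.0]])

```text
clock: 18.62
tcp_pos: [632.7, -21.2, 63.7]
eef_rot: [2.311, 2.128, -0.002]
force: [-6.7, -8.6, 2.4]
finger_gap: 0.132
grip_force: 40.9
```

carry_out(gripper=[0,0,0,0,0,0,0,0,0,0,0,0], travel=[[0,0,0],[0,0,0],[0,0,0],[0,0,0],[0,0,0],[0,0,0],[0,0,0],[0,0,0],[0,0,0],[0,0,0],[0,0,0],[0,0,0]], rotation=[[0,0,0.06],[0,0,0.16],[0,0,0.26],[0,0,0.36],[0,0,0.46],[0,0,0.56],[0,0,0.66],[0,0,0.76],[0,0,0.86],[0,0,0.938],[0,0,0.938],[0,0,0.938]])

```text
clock: 19.62
tcp_pos: [631.9, -20.9, 63.6]
eef_rot: [3.022, 0.857, -0.004]
force: [-11.1, -6.0, 5.1]
finger_gap: 0.13
grip_force: 41.3
```

```bash
python3 - <<'E'
from h import *
st(); plan((633.4,-20.4,62),31.7)
E
```

```text
t 19.6 tcp [631.9 -20.9  63.6] ang 31.7 tilt [-0.003 -0.001 -1.   ] F [-11.1  -6.    5.1] gap 0.13 grip 41.3 q [-0.14  0.7   1.68 -0.    0.76  0.88]
to (633.4, -20.4, 62) 31.7 travel [0.0015, 0.0004, 0.0016] rot [-0.001, 0.003, -0.0]
```

carry_out(gripper=[0.4,0.4,0.4,0.4,0.4,0.4,0.4,0.4,0.4,0.4,0.4,0.4], travel=[[0,0,0],[0,0,0],[0,0,-0.005],[0,0,-0.04],[0,0,-0.06],[-0.0235,0.033,-0.06],[-0.047,0.066,-0.06],[-0.07,0.099,-0.06],[-0.0983,0.138,-0.06],[-0.0983,0.138,-0.06],[-0.0983,0.138,-0.06],[-0.0983,0.138,-0.06]], rotation=[[0,0,0],[0,0,0],[0,0,0],[0,0,0],[0,0,0],[0,0,-0.08],[0,0,-0.1745],[0,0,-0.1745],[0,0,-0.1745],[0,0,-0.1745],[0,0,-0.1745],[0,0,-0.1745]])

```text
clock: 20.62
tcp_pos: [622.2, -188.9, 122.5]
eef_rot: [2.937, 1.116, 0.001]
force: [0.6, 0.1, -0.2]
finger_gap: 0.396
grip_force: 0.0
```

```bash
python3 - <<'E'
from h import *
st(); plan((620.6,-190,62),41.7)
E
```

```text
t 20.6 tcp [ 622.2 -188.9  122.5] ang 41.6 tilt [ 0.  0. -1.] F [ 0.6  0.1 -0.2] gap 0.396 grip 0.0 q [-0.4   0.64  1.6   0.    0.9   0.45]
to (620.6, -190, 62) 41.7 travel [-0.002, -0.0003, 0.0605] rot [0.0, -0.0, -0.001]
```

Descend and close on red, then turn it −62° (−1.082 rad).

carry_out(gripper=[0.4,0.4,0.4,0.4,0,0,0,0,0], travel=[[-0.002,0,0.02],[-0.002,0,0.045],[-0.002,0,0.06],[-0.002,0,0.06],[-0.002,0,0.06],[-0.002,0,0.06],[-0.002,0,0.06],[-0.002,0,0.06],[-0.002,0,0.06]], rotation=[[0,0,0],[0,0,0],[0,0,0],[0,0,0],[0,0,0],[0,0,0],[0,0,0],[0,0,0],[0,0,0]])

```text
clock: 21.37
tcp_pos: [621.0, -189.1, 63.4]
eef_rot: [-2.935, -1.118, -0.002]
force: [0.1, 5.5, -1.6]
finger_gap: 0.13
grip_force: 40.7
```

carry_out(gripper=[0,0,0,0,0,0,0,0,0,0,0,0], travel=[[0,0,0],[0,0,0],[0,0,0],[0,0,0],[0,0,0],[0,0,0],[0,0,0],[0,0,0],[0,0,0],[0,0,0],[0,0,0],[0,0,0]], rotation=[[0,0,-0.06],[0,0,-0.16],[0,0,-0.27],[0,0,-0.38],[0,0,-0.49],[0,0,-0.6],[0,0,-0.71],[0,0,-0.82],[0,0,-0.93],[0,0,-1.03],[0,0,-1.083],[0,0,-1.083]])

```text
clock: 22.37
tcp_pos: [619.6, -188.5, 63.3]
eef_rot: [-1.933, -2.472, -0.0]
force: [-7.6, 7.7, 3.0]
finger_gap: 0.125
grip_force: 41.4
```

carry_out(gripper=[0,0,0], travel=[[0,0,0],[0,0,0],[0,0,0]], rotation=[[0,0,0],[0,0,0],[0,0,0]])

```text
clock: 22.62
tcp_pos: [619.7, -188.5, 63.3]
eef_rot: [-1.937, -2.469, -0.0]
force: [-7.9, 7.7, 3.9]
finger_gap: 0.133
grip_force: 41.4
```

```bash
python3 - <<'E'
from h import *
st(); plan((620.6,-190,62),103.7); plan((627,-105.1,122),168.7)
E
```

```text
t 22.6 tcp [ 619.7 -188.5   63.3] ang 103.8 tilt [ 0.003 -0.002 -1.   ] F [-7.9  7.7  3.9] gap 0.133 grip 41.4 q [-0.4   0.72  1.64  0.    0.79 -0.64]
to (620.6, -190, 62) 103.7 travel [-0.0017, 0.0006, 0.0013] rot [-0.002, -0.003, 0.001]
to (627, -105.1, 122) 168.7 travel [0.0794, 0.0269, -0.0586] rot [-0.0, -0.003, -1.133]
```

carry_out(gripper=[0.4,0.4,0.4,0.4,0.4,0.4,0.4,0.4,0.4,0.4,0.4,0.4], travel=[[0,0,0],[0,0,0],[0,0,-0.005],[0,0,-0.035],[0.027,0.009,-0.06],[0.054,0.018,-0.06],[0.079,0.027,-0.06],[0.079,0.027,-0.06],[0.079,0.027,-0.06],[0.079,0.027,-0.06],[0.079,0.027,-0.06],[0.079,0.027,-0.06]], rotation=[[0,0,0],[0,0,0],[0,0,0],[0,0,-0.1],[0,0,-0.22],[0,0,-0.34],[0,0,-0.46],[0,0,-0.58],[0,0,-0.7],[0,0,-0.82],[0,0,-0.94],[0,0,-1.06]])

```text
clock: 23.62
tcp_pos: [628.6, -107.2, 123.2]
eef_rot: [0.415, 3.112, -0.0]
force: [-0.5, -0.4, -0.5]
finger_gap: 0.397
grip_force: 0.0
```

carry_out(gripper=[0.4,0.4,0.4], travel=[[0,0,0],[0,0,0],[0,0,0]], rotation=[[0,0,-0.073],[0,0,-0.073],[0,0,-0.073]])

```text
clock: 23.87
tcp_pos: [628.5, -107.3, 122.8]
eef_rot: [0.315, 3.125, -0.0]
force: [-0.6, 0.9, 0.5]
finger_gap: 0.403
grip_force: 0.0
```

```bash
python3 - <<'E'
from h import *
st(); plan((627,-105.1,62),168.7)
E
```

```text
t 23.9 tcp [ 628.5 -107.3  122.8] ang 168.5 tilt [-0.001 -0.    -1.   ] F [-0.6  0.9  0.5] gap 0.403 grip 0.0 q [-0.27  0.63  1.63  0.    0.88 -1.64]
to (627, -105.1, 62) 168.7 travel [0.0019, 0.0019, 0.0608] rot [-0.0, 0.001, -0.004]
```

Grip yellow and turn it +65° (1.131 rad).

carry_out(gripper=[0.4,0.4,0.4,0.4,0,0,0,0,0], travel=[[0.002,0.002,0.02],[0.002,0.002,0.045],[0.002,0.002,0.06],[0.002,0.002,0.06],[0.002,0.002,0.06],[0.002,0.002,0.06],[0.002,0.002,0.06],[0.002,0.002,0.06],[0.002,0.002,0.06]], rotation=[[0,0,0],[0,0,0],[0,0,0],[0,0,0],[0,0,0],[0,0,0],[0,0,0],[0,0,0],[0,0,0]])

```text
clock: 24.62
tcp_pos: [627.3, -105.3, 63.2]
eef_rot: [0.311, 3.124, -0.001]
force: [0.7, -2.8, 3.3]
finger_gap: 0.131
grip_force: 43.2
```

carry_out(gripper=[0,0,0,0,0,0,0,0,0,0,0,0], travel=[[0,0,0],[0,0,0],[0,0,0],[0,0,0],[0,0,0],[0,0,0],[0,0,0],[0,0,0],[0,0,0],[0,0,0],[0,0,0],[0,0,0]], rotation=[[0,0,0.06],[0,0,0.16],[0,0,0.27],[0,0,0.38],[0,0,0.49],[0,0,0.6],[0,0,0.71],[0,0,0.82],[0,0,0.93],[0,0,1.03],[0,0,1.131],[0,0,1.131]])

```text
clock: 25.62
tcp_pos: [626.6, -106.1, 63.2]
eef_rot: [1.945, 2.466, -0.001]
force: [-4.4, -7.4, 5.0]
finger_gap: 0.132
grip_force: 43.6
```

carry_out(gripper=[0,0,0], travel=[[0,0,0],[0,0,0],[0,0,0]], rotation=[[0,0,0],[0,0,0],[0,0,0]])

```text
clock: 25.87
tcp_pos: [626.5, -106.1, 63.2]
eef_rot: [1.937, 2.472, -0.001]
force: [-3.2, -9.2, 5.3]
finger_gap: 0.133
grip_force: 43.6
```

```bash
python3 - <<'E'
from h import *
st(); plan((627,-105.1,62),103.7); plan((620,-20,230),175.7)
E
```

```text
t 25.9 tcp [ 626.5 -106.1   63.2] ang 103.8 tilt [-0.002  0.    -1.   ] F [-3.2 -9.2  5.3] gap 0.133 grip 43.6 q [-0.27  0.7   1.68 -0.    0.76 -0.51]
to (627, -105.1, 62) 103.7 travel [0.0008, 0.0007, 0.0012] rot [0.0, 0.002, 0.002]
to (620, -20, 230) 175.7 travel [0.0849, 0.0143, -0.1669] rot [-0.001, 0.001, -1.254]
```

carry_out(gripper=[0.4,0.4,0.4,0.4,0.4,0.4,0.4,0.4,0.4], travel=[[0,0,0],[0,0,0],[0,0,-0.005],[0,0,-0.04],[0,0,-0.08],[0,0,-0.12],[0,0,-0.16],[0,0,-0.2],[0,0,-0.2]], rotation=[[0,0,0],[0,0,0],[0,0,0],[0,0,0],[0,0,0.1],[0,0,0.2],[0,0,0.314],[0,0,0.314],[0,0,0.314]])

```text
clock: 26.62
tcp_pos: [628.7, -105.0, 271.0]
eef_rot: [2.293, 2.132, 0.011]
force: [1.5, -1.0, 1.4]
finger_gap: 0.398
grip_force: 0.0
```

```bash
python3 - <<'E'
from h import *
import pickle
st(); c=cap('wrist'); pickle.dump(c,open('w7.pkl','wb'))
for n,p in dict(red=(620.6,-190,58),yellow=(627,-105.1,58),blue=(633.4,-20.4,58),tab=(616,137,100)).items(): print(n,proj(c,p).round())
p=c['pixels']; a=cv2.resize(p[60:330,220:440],None,fx=2.2,fy=2.2,interpolation=cv2.INTER_CUBIC); cv2.imwrite('pics/w7.png',a[:,:,::-1])
plan((616,137,120),85.7)
E
```

```text
t 26.6 tcp [ 628.7 -105.   271. ] ang 85.8 tilt [-0.002  0.012 -1.   ] F [ 1.5 -1.   1.4] gap 0.398 grip 0.0 q [-0.27  0.47  1.48  0.    1.18 -0.2 ]
red [321. 238.]
yellow [321. 172.]
blue [321.  99.]
tab [293. -43.]
to (616, 137, 120) 85.7 travel [0.2405, -0.0302, 0.1465] rot [0.008, 0.001, 0.003]
```

View pics/w7.png

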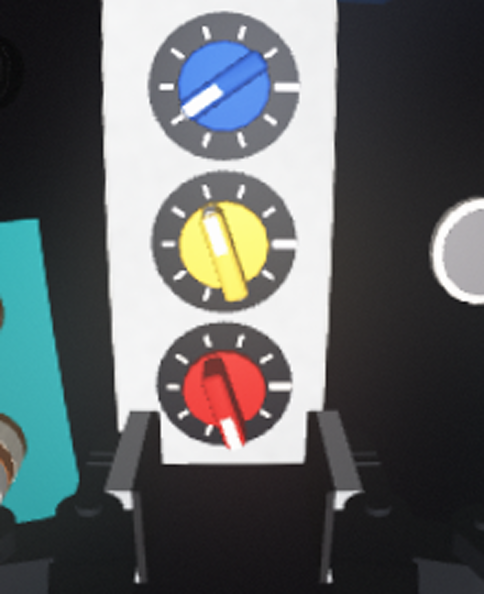

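The blue pointer (200,100) is at mark 4, yellow (213,235) at mark 7 and red (232,430) at mark 2. Next is the gate tab.

carry_out(gripper=[0.4,0.4,0.4,0.4,0.4,0.4,0.4,0.4,0.4], travel=[[0.24,-0.03,0],[0.24,-0.03,0],[0.24,-0.03,0],[0.24,-0.03,0],[0.24,-0.03,0.04],[0.24,-0.03,0.08],[0.24,-0.03,0.12],[0.24,-0.03,0.13],[0.24,-0.03,0.13]], rotation=[[0,0,0],[0,0,0],[0,0,0],[0,0,0],[0,0,0],[0,0,0],[0,0,0],[0,0,0],[0,0,0]])

```text
clock: 27.42
tcp_pos: [610.4, 137.9, 125.1]
eef_rot: [-2.293, -2.137, 0.014]
force: [0.0, -0.1, -0.8]
finger_gap: 0.402
grip_force: 0.0
```

```bash
python3 - <<'E'
from h import *
import pickle
st(); c=cap('wrist','w8.png'); pickle.dump(c,open('w8.pkl','wb'))
m=mask(c,(5,150,60),(17,255,255)); 
for x,s in blobs(m,80): print(x,s,onz(c,*x,100).round(1))
ms=m.copy(); k=max(cv2.findContours(m,0,1)[0],key=cv2.contourArea); P=np.array([onz(c,*p[0],100)[:2] for p in k],np.float32); print(cv2.minAreaRect(P))
plan((616,137,76),85.7)
E
```

```text
t 27.4 tcp [610.4 137.9 125.1] ang 86.0 tilt [-0.002 -0.011 -1.   ] F [ 0.  -0.1 -0.8] gap 0.402 grip 0.0 q [0.12 0.61 1.65 0.   0.89 0.19]
[135.1 147.4] [96, 116, 82, 68, 4159] [496.5 205.9 100. ]
[331.5 219.1] [323, 179, 20, 93, 769] [615.2 151.7 100. ]
((494.77117919921875, 204.46109008789062), (68.4046859741211, 40.40190887451172), 0.35744646191596985)
to (616, 137, 76) 85.7 travel [0.0002, 0.0042, 0.0529] rot [-0.007, 0.001, 0.004]
```

carry_out(gripper=[0.4,0.4,0.4,0.4,0.4,0,0,0,0,0], travel=[[0,0.004,0],[0,0.004,0.02],[0,0.004,0.04],[0,0.004,0.05],[0,0.004,0.05],[0,0.004,0.05],[0,0.004,0.05],[0,0.004,0.05],[0,0.004,0.05],[0,0.004,0.05]], rotation=[[0,0,0],[0,0,0],[0,0,0],[0,0,0],[0,0,0],[0,0,0],[0,0,0],[0,0,0],[0,0,0],[0,0,0]], newtons=50)

```text
clock: 28.3
tcp_pos: [614.4, 136.4, 83.9]
eef_rot: [-2.297, -2.136, 0.009]
force: [-23.5, -0.5, 13.3]
finger_gap: 0.129
grip_force: 50.3
```

```bash
python3 - <<'E'
from h import *
st(); o=r.get_obs()['tcp_pos']; d=np.array([np.cos(np.radians(4.3)),-np.sin(np.radians(4.3)),0]); plan(o-44*d,85.7)
E
```

```text
t 28.3 tcp [614.4 136.4  83.9] ang 85.9 tilt [-0.001 -0.008 -1.   ] F [-23.5  -0.5  13.3] gap 0.129 grip 50.3 q [0.11 0.67 1.68 0.   0.81 0.19]
to [570.56670881 139.69664026  83.88365964] 85.7 travel [0.0001, -0.044, 0.0003] rot [-0.008, 0.001, 0.003]
```

carry_out(gripper=[0,0,0,0,0,0,0,0,0,0,0,0], travel=[[0,-0.004,0],[0,-0.008,0],[0,-0.013,0],[0,-0.018,0],[0,-0.023,0],[0,-0.028,0],[0,-0.033,0],[0,-0.038,0],[0,-0.042,0],[0,-0.045,0],[0,-0.047,0],[0,-0.047,0]], rotation=[[0,0,0],[0,0,0],[0,0,0],[0,0,0],[0,0,0],[0,0,0],[0,0,0],[0,0,0],[0,0,0],[0,0,0],[0,0,0],[0,0,0]])

```text
clock: 29.3
tcp_pos: [572.3, 139.6, 83.9]
eef_rot: [2.299, 2.138, 0.005]
force: [1.5, -4.3, 8.8]
finger_gap: 0.127
grip_force: 50.7
```

```bash
python3 - <<'E'
from h import *
st(); cap('wrist','w9.png'); c=cap('scene'); cv2.imwrite('pics/s9.png',cv2.resize(c['pixels'][150:290,340:480],None,fx=4,fy=4)[:,:,::-1])
E
```

```text
t 29.3 tcp [572.3 139.6  83.9] ang 85.8 tilt [ 0.001  0.004 -1.   ] F [ 1.5 -4.3  8.8] gap 0.127 grip 50.7 q [ 0.13  0.62  1.79 -0.    0.73  0.2 ]
```

View pics/s9.png

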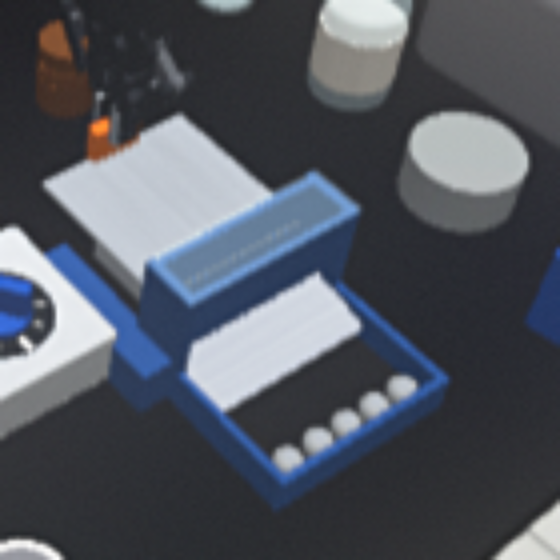

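Five balls lie in the tray at crop (285,460) to (400,388), and the trough is empty. Pull a little more to reach the stop.

carry_out(gripper=[0,0,0,0,0,0,0,0,0,0,0,0], travel=[[0,-0.002,0],[0,-0.004,0],[0,-0.004,0],[0,-0.004,0],[0,-0.004,0],[0,-0.004,0],[0,-0.004,0],[0,-0.004,0],[0,-0.004,0],[0,-0.004,0],[0,-0.004,0],[0,-0.004,0]], rotation=[[0,0,0],[0,0,0],[0,0,0],[0,0,0],[0,0,0],[0,0,0],[0,0,0],[0,0,0],[0,0,0],[0,0,0],[0,0,0],[0,0,0]])

```text
clock: 30.4
tcp_pos: [572.1, 139.5, 84.0]
eef_rot: [2.295, 2.134, 0.014]
force: [19.2, -6.8, -2.3]
finger_gap: 0.127
grip_force: 49.7
```

carry_out(gripper=[0,0,0,0,0,0,0,0,0,0,0,0], travel=[[0,0,0],[0,0,0],[0,0,0],[0,0,0],[0,0,0],[0,0,0],[0,0,0],[0,0,0],[0,0,0],[0,0,0],[0,0,0],[0,0,0]], rotation=[[0,0,0],[0,0,0],[0,0,0],[0,0,0],[0,0,0],[0,0,0],[0,0,0],[0,0,0],[0,0,0],[0,0,0],[0,0,0],[0,0,0]])

```text
clock: 31.4
tcp_pos: [572.1, 139.5, 84.0]
eef_rot: [2.295, 2.134, 0.014]
force: [20.4, -6.4, -3.6]
finger_gap: 0.124
grip_force: 49.7
```

```bash
python3 - <<'E'
from h import *
st(); c=cap('scene'); m=mask(c,(0,0,140),(180,60,255),(395,240,445,272)); print(blobs(m,8))
E
```

```text
t 31.4 tcp [572.1 139.5  84. ] ang 85.8 tilt [ 0.002  0.012 -1.   ] F [20.4 -6.4 -3.6] gap 0.124 grip 49.7 q [ 0.13  0.62  1.79 -0.    0.72  0.2 ]
[(array([402.1, 244.1]), [395, 240, 22, 13, 156]), (array([440. , 246.2]), [437, 244, 7, 6, 33]), (array([432.8, 250.7]), [430, 248, 7, 7, 33]), (array([425.9, 255.1]), [423, 253, 7, 6, 32]), (array([418.7, 259.5]), [416, 257, 7, 7, 35]), (array([411.4, 264.3]), [408, 262, 8, 6, 34])]
```

Stop reached at 20 N, with all five balls in the tray. Push shut.

carry_out(gripper=[0,0,0,0,0,0,0,0,0,0,0,0], travel=[[0,0.004,0],[0,0.009,0],[0,0.014,0],[0,0.019,0],[0,0.024,0],[0,0.029,0],[0,0.034,0],[0,0.039,0],[0,0.044,0],[0,0.048,0],[0,0.05,0],[0,0.05,0]], rotation=[[0,0,0],[0,0,0],[0,0,0],[0,0,0],[0,0,0],[0,0,0],[0,0,0],[0,0,0],[0,0,0],[0,0,0],[0,0,0],[0,0,0]])

```text
clock: 32.45
tcp_pos: [614.4, 136.4, 83.8]
eef_rot: [-2.298, -2.137, 0.007]
force: [-19.4, -3.8, 21.6]
finger_gap: 0.126
grip_force: 53.3
```

carry_out(gripper=[0,0,0], travel=[[0,0.0,0],[0,0.0,0],[0,0.0,0]], rotation=[[0,0,0],[0,0,0],[0,0,0]])

```text
clock: 32.7
tcp_pos: [614.4, 136.4, 83.8]
eef_rot: [-2.298, -2.137, 0.006]
force: [-19.2, -3.3, 20.4]
finger_gap: 0.126
grip_force: 53.2
```

carry_out(gripper=[0.4,0.4,0.4,0.4,0.4,0.4,0.4,0.4,0.4,0.4,0.4,0.4], travel=[[0,0,0],[0,0,0],[0,0,0],[0,0,-0.02],[0,0,-0.06],[-0.03,0.005,-0.06],[-0.07,0.013,-0.06],[-0.11,0.02,-0.06],[-0.15,0.027,-0.06],[-0.155,0.027,-0.05],[-0.155,0.027,-0.04],[-0.155,0.027,-0.04]], rotation=[[0,0,0],[0,0,0],[0,0,0],[0,0,0],[0,0,0.12],[0,0,0.24],[0,0,0.36],[0,0,0.48],[0,0,0.6],[0,0,0.72],[0,0,0.84],[0,0,0.944]])

```text
clock: 33.7
tcp_pos: [632.3, -21.3, 120.4]
eef_rot: [-3.024, -0.847, 0.003]
force: [-0.4, 0.3, 0.0]
finger_gap: 0.398
grip_force: 0.0
```

carry_out(gripper=[0.4,0.4,0.4], travel=[[0,0.0,0],[0,0.0,0],[0,0.0,0]], rotation=[[0,0,0],[0,0,0],[0,0,0]])

```text
clock: 33.95
tcp_pos: [633.1, -19.9, 122.4]
eef_rot: [3.02, 0.865, 0.001]
force: [-0.5, -0.3, -0.2]
finger_gap: 0.401
grip_force: 0.0
```

```bash
python3 - <<'E'
from h import *
st(); plan((633.4,-20.4,62),31.7)
c=cap('scene'); print([ (x,s) for x,s in blobs(mask(c,(8,170,120),(17,255,255),(300,170,400,215)),8)])
E
```

```text
t 34.0 tcp [633.1 -19.9 122.4] ang 32.0 tilt [ 0.001  0.    -1.   ] F [-0.5 -0.3 -0.2] gap 0.401 grip 0.0 q [-0.14  0.62  1.64  0.    0.88  0.88]
to (633.4, -20.4, 62) 31.7 travel [0.0, 0.0005, 0.0604] rot [0.0, -0.001, 0.005]
[(array([376.9, 190.3]), [371, 184, 13, 14, 106])]
```

carry_out(gripper=[0.4,0.4,0.4,0.4,0,0,0,0,0], travel=[[0,0.0005,0.02],[0,0.0005,0.045],[0,0.0005,0.06],[0,0.0005,0.06],[0,0.0005,0.06],[0,0.0005,0.06],[0,0.0005,0.06],[0,0.0005,0.06],[0,0.0005,0.06]], rotation=[[0,0,0],[0,0,0],[0,0,0],[0,0,0],[0,0,0],[0,0,0],[0,0,0],[0,0,0],[0,0,0]], newtons=40)

```text
clock: 34.75
tcp_pos: [633.3, -20.1, 63.3]
eef_rot: [3.021, 0.86, 0.002]
force: [-1.8, 5.3, 5.0]
finger_gap: 0.131
grip_force: 41.6
```

carry_out(gripper=[0,0,0,0,0,0,0,0,0,0,0,0], travel=[[0,0,0],[0,0,0],[0,0,0],[0,0,0],[0,0,0],[0,0,0],[0,0,0],[0,0,0],[0,0,0],[0,0,0],[0,0,0],[0,0,0]], rotation=[[0,0,-0.06],[0,0,-0.16],[0,0,-0.27],[0,0,-0.38],[0,0,-0.49],[0,0,-0.6],[0,0,-0.71],[0,0,-0.82],[0,0,-0.93],[0,0,-1.04],[0,0,-1.15],[0,0,-1.25]])

```text
clock: 35.75
tcp_pos: [632.5, -19.7, 63.2]
eef_rot: [-1.94, -2.47, -0.001]
force: [-6.5, 7.9, 6.8]
finger_gap: 0.133
grip_force: 42.1
```

carry_out(gripper=[0,0,0,0,0,0,0,0,0,0,0,0], travel=[[0,0,0],[0,0,0],[0,0,0],[0,0,0],[0,0,0],[0,0,0],[0,0,0],[0,0,0],[0,0,0],[0,0,0],[0,0,0],[0,0,0]], rotation=[[0,0,-0.1],[0,0,-0.2],[0,0,-0.31],[0,0,-0.42],[0,0,-0.53],[0,0,-0.64],[0,0,-0.75],[0,0,-0.86],[0,0,-0.97],[0,0,-1.07],[0,0,-1.16],[0,0,-1.2]])

```text
clock: 36.75
tcp_pos: [631.8, -20.2, 63.2]
eef_rot: [-0.207, -3.133, -0.001]
force: [-10.9, 2.6, 9.8]
finger_gap: 0.133
grip_force: 42.4
```

```bash
python3 - <<'E'
from h import *
st(); plan((633.4,-20.4,62),175.7)
E
```

```text
t 36.8 tcp [631.8 -20.2  63.2] ang 172.4 tilt [ 0.002  0.    -1.   ] F [-10.9   2.6   9.8] gap 0.133 grip 42.4 q [-0.14  0.7   1.68  0.    0.76 -1.58]
to (633.4, -20.4, 62) 175.7 travel [-0.0016, 0.0, 0.0012] rot [0.0, -0.002, -0.057]
```

carry_out(gripper=[0,0,0,0], travel=[[0,0,0],[0,0,0],[0,0,0],[0,0,0]], rotation=[[0,0,-0.03],[0,0,-0.06],[0,0,-0.06],[0,0,-0.06]])

```text
clock: 37.08
tcp_pos: [631.8, -20.3, 63.2]
eef_rot: [-0.12, -3.137, -0.001]
force: [-9.5, 3.0, 9.5]
finger_gap: 0.13
grip_force: 42.4
```

```bash
python3 - <<'E'
from h import *
st(); print(r.get_obs()['moment']); plan((633.4,-20.4,62),175.7); plan((620.6,-190,122),103.7)
E
```

```text
t 37.1 tcp [631.8 -20.3  63.2] ang 175.6 tilt [ 0.002  0.    -1.   ] F [-9.5  3.   9.5] gap 0.13 grip 42.4 q [-0.14  0.7   1.68  0.    0.76 -1.63]
[0.62400267 1.64664229 0.06336965]
to (633.4, -20.4, 62) 175.7 travel [-0.0016, -0.0, 0.0012] rot [0.0, -0.002, -0.002]
to (620.6, -190, 122) 103.7 travel [-0.0017, -0.1701, -0.0588] rot [-0.001, -0.002, 1.255]
```

Blue is at 0. Release and go to red; its bar is at α=103.7.

carry_out(gripper=[0.4,0.4,0.4,0.4,0.4,0.4,0.4,0.4,0.4,0.4,0.4,0.4], travel=[[0,0,0],[0,0,0],[0,0,-0.005],[0,0,-0.04],[0,-0.03,-0.06],[0,-0.07,-0.06],[0,-0.11,-0.06],[-0.001,-0.15,-0.06],[-0.002,-0.17,-0.06],[-0.002,-0.17,-0.06],[-0.002,-0.17,-0.06],[-0.002,-0.17,-0.06]], rotation=[[0,0,0],[0,0,0],[0,0,0],[0,0,0],[0,0,0.12],[0,0,0.24],[0,0,0.36],[0,0,0.48],[0,0,0.6],[0,0,0.72],[0,0,0.84],[0,0,0.96]])

```text
clock: 38.08
tcp_pos: [621.9, -191.2, 122.5]
eef_rot: [1.567, 2.722, 0.0]
force: [0.0, 1.2, -0.7]
finger_gap: 0.4
grip_force: 0.0
```

carry_out(gripper=[0.4,0.4,0.4,0.4,0.4], travel=[[0,0,0],[0,0,0],[0,0,0],[0,0,0],[0,0,0]], rotation=[[0,0,0.12],[0,0,0.24],[0,0,0.295],[0,0,0.295],[0,0,0.295]])

```text
clock: 38.5
tcp_pos: [622.1, -190.4, 122.5]
eef_rot: [1.938, 2.471, 0.0]
force: [-0.6, -0.6, -0.2]
finger_gap: 0.397
grip_force: 0.0
```

```bash
python3 - <<'E'
from h import *
st(); plan((620.6,-190,62),103.7)
E
```

```text
t 38.5 tcp [ 622.1 -190.4  122.5] ang 103.8 tilt [-0.     0.001 -1.   ] F [-0.6 -0.6 -0.2] gap 0.397 grip 0.0 q [-0.4   0.64  1.6   0.    0.9  -0.64]
to (620.6, -190, 62) 103.7 travel [0.0008, -0.0014, 0.0605] rot [0.001, 0.0, 0.002]
```

Grip red and turn it −72° (−1.255 rad) to α=175.7.

carry_out(gripper=[0.4,0.4,0.4,0.4,0,0,0,0,0], travel=[[0.001,-0.001,0.02],[0.001,-0.001,0.045],[0.001,-0.001,0.06],[0.001,-0.001,0.06],[0.001,-0.001,0.06],[0.001,-0.001,0.06],[0.001,-0.001,0.06],[0.001,-0.001,0.06],[0.001,-0.001,0.06]], rotation=[[0,0,0],[0,0,0],[0,0,0],[0,0,0],[0,0,0],[0,0,0],[0,0,0],[0,0,0],[0,0,0]])

```text
clock: 39.25
tcp_pos: [620.1, -189.9, 63.2]
eef_rot: [-1.94, -2.47, 0.001]
force: [-5.8, -2.2, -1.0]
finger_gap: 0.131
grip_force: 40.1
```

carry_out(gripper=[0,0,0,0,0,0,0,0,0,0,0,0], travel=[[0,0,0],[0,0,0],[0,0,0],[0,0,0],[0,0,0],[0,0,0],[0,0,0],[0,0,0],[0,0,0],[0,0,0],[0,0,0],[0,0,0]], rotation=[[0,0,-0.06],[0,0,-0.16],[0,0,-0.27],[0,0,-0.38],[0,0,-0.49],[0,0,-0.6],[0,0,-0.71],[0,0,-0.82],[0,0,-0.93],[0,0,-1.04],[0,0,-1.14],[0,0,-1.2]])

```text
clock: 40.25
tcp_pos: [620.0, -189.7, 63.2]
eef_rot: [-0.198, -3.134, 0.0]
force: [-6.1, -2.1, -1.0]
finger_gap: 0.129
grip_force: 40.2
```

carry_out(gripper=[0,0,0,0], travel=[[0,0,0],[0,0,0],[0,0,0],[0,0,0]], rotation=[[0,0,-0.03],[0,0,-0.055],[0,0,-0.055],[0,0,-0.055]])

```text
clock: 40.58
tcp_pos: [620.0, -189.7, 63.2]
eef_rot: [-0.12, -3.138, 0.0]
force: [-5.7, -1.6, -0.6]
finger_gap: 0.127
grip_force: 40.2
```

```bash
python3 - <<'E'
from h import *
st(); plan((620.6,-190,62),175.7)
E
```

```text
t 40.6 tcp [ 620.  -189.7   63.2] ang 175.6 tilt [ 0.001 -0.    -1.   ] F [-5.7 -1.6 -0.6] gap 0.127 grip 40.2 q [-0.4   0.72  1.64 -0.    0.79 -1.89]
to (620.6, -190, 62) 175.7 travel [-0.0006, -0.0003, 0.0012] rot [-0.0, -0.001, -0.001]
```

carry_out(gripper=[0.4,0.4,0.4,0.4,0.4,0.4,0.4,0.4,0.4,0.4,0.4,0.4], travel=[[0,0,0],[0,0,0],[0,0,-0.005],[0,0,-0.04],[0,0,-0.08],[0,0.02,-0.12],[0,0.05,-0.15],[0,0.078,-0.185],[0,0.078,-0.185],[0,0.078,-0.185],[0,0.078,-0.185],[0,0.078,-0.185]], rotation=[[0,0,0],[0,0,0],[0,0,0],[0,0,0],[0,0,0],[0,0,0],[0,0,0],[0,0,0],[0,0,0],[0,0,0],[0,0,0],[0,0,0]])

```text
clock: 41.58
tcp_pos: [626.3, -112.3, 245.9]
eef_rot: [-0.122, -3.138, -0.001]
force: [-0.5, 0.5, -0.9]
finger_gap: 0.403
grip_force: 0.0
```

```bash
python3 - <<'E'
from h import *
st(); c=cap('wrist','w10.png'); caps(c)
E
```

```text
t 41.6 tcp [ 626.3 -112.3  245.9] ang 175.5 tilt [ 0.002  0.    -1.   ] F [-0.5  0.5 -0.9] gap 0.403 grip 0.0 q [-0.28  0.49  1.51 -0.    1.14 -1.77]
cap [279.6  20.4] [257, 0, 47, 43, 1602] [ 454.2 -146.2   66. ]
cap [191.2  33.8] [172, 13, 40, 43, 1324] [ 451.1 -244.4   66. ]
cap [118.6  55.4] [104, 36, 30, 40, 931] [ 451.6 -345.3   66. ]
```

View pics/w10.png

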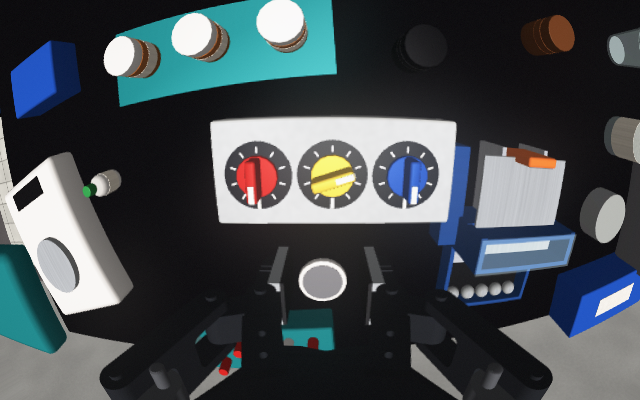

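The picture shows three jars upright on the mat at (131,57), (200,37) and (281,25). The red and blue pointers are at the long mark, yellow is at 7, the gate is shut and five balls are in the tray (450–510,290). I'll do one numeric check of the dials before handing in.

```bash
python3 - <<'E'
from h import *
c=cap('wrist'); m=mask(c,(0,0,165),(180,90,255))
for n,p in dict(red=(620.6,-190),blue=(633.4,-20.4)).items():
    pts=[]
    for x in np.arange(6,19,.5):
        for y in np.arange(-9,9,.5):
            u,v=proj(c,(p[0]+x,p[1]+y,87)).round().astype(int)
            if m[v,u]: pts.append((x,y))
    q=np.array(pts); print(n,len(q),q.mean(0).round(1),'cw deg',(-4.3-np.degrees(np.arctan2(*q.mean(0)[::-1]))).round(1))
E
```

```text
red 410 [12.7 -1. ] cw deg 0.2
blue 413 [12.5 -0.2] cw deg -3.6
```

```bash
python3 -c "
from h import *
print(r.close_job())"
```

```text
the job is handed in; nothing more can be done
None
```

The job is handed in: three amber jars stand upright on the teal mat, the code was set, all five balls are in the catch tray, the gate is shut, and the blue and red dials are back at 0.

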